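# Take the stack of sample jars apart and set each on its instrument

### The arm

A 6-joint arm with a two-finger parallel gripper is mounted at the origin on the work surface. World frame = base frame: x ahead of the robot, y to its left, z up, the work surface at z = 0. Lengths are in m, angles in rad, forces in N, time in s.
With the tool pointing down it reaches from about 0.35 to 1 m from the base axis. Payload 7.1 kg.
Tool frame: the origin (TCP) lies at the very end of the fingers, on their centre line; the grasp point (between the pads) lies manip.grasp_offset behind it (manip.grasp_offset is the distance from the TCP to the grasp point, in m); x points along the fingers, z is the direction in which the jaws open and shut, and the axes are right-handed (so a half turn about x gives the same grasp; the last joint's range is limited). The gripper opens to 85 mm and grips with 20 to 120 N. Pads are 22 mm wide; open, the fingers measure 114 mm over their backs; the gripper's body (76 mm by 85 mm) begins 54 mm behind the grasp point. The pads swing forward as they close: fully open they stand 13 mm farther back than shut.
Start: joints at [1.192, 0.423, 1.63, -0, 1.089, -0.019], TCP at [0.22, 0.585, 0.231] pointing down, gripper open.
Joint ranges: [-3, 3], [-0.9, 2.11], [0.09, 2.58], [-1.31, 4.45], [0.11, 2.69], [-2.54, 2.54]. Speed limits (rad/s): [2.39, 2.39, 3.01, 3.14, 3.14, 3.14].

### API

Orientations are given as a unit quaternion [w, x, y, z].
In Python, from workcell import manip, snapshot, camera_model, spotter gives the robot as it stands.
- The arm moves only by the tool carry_out, never from a script. Its argument "motion" is a list of rows, each a list of 5 numbers: the shift along the tool's x, y, z in mm, then the turn about the tool's x in degrees, then the finger opening in mm, from 0 to 85.4. In form: [[x, y, z, twist, claw], ...]. A call has 1 to 10 rows; each row shifts and turns the pose as measured when the row begins, along the tool's axes as they then stand; what a row does not reach is not made up. A row lasts 1/12 s, in which the tool goes at most 41.7 mm and 7.16 degrees, less where a joint would pass 70% of its speed; a pose out of reach is approached as far as the arm can. A call with a gripper value outside its range is refused whole. The fingers move at their own pace and stop on an object; the grip force is fixed at half the most. Time passes only in rows, so rows that do not move let the fingers close. It gives the time, the measured TCP pose, the force and the opening at its end, in the units of the state.
- manip.get_state(): the state, without advancing time (a new reading comes with each control period).
- snapshot(name): name is "side" or "top"; returns the picture (420x560x3 uint8, red, green, blue); there is no depth.
- camera_model(name): a dict with "fx", "fy", "cx", "cy" (pixels), "R" (3x3) and "t" (3): a world point X has camera coordinates R X + t. Camera axes: x right, y down, z forward; pixel columns grow to the right and rows downward; lengths in m; the calibration is good to about 2 mm. A picture is of the moment at which its call begins. camera_model takes no time and is no camera call.
- manip.close_job(): hands the job in, once; it reports no verdict.
Trained networks look in the newest picture that a camera, given by its name, has taken for a name from the list of things; names that differ only in an ending like _2 or _b are one class to them, and where a whole thing is asked for, a point or a joint stands for the part that bears it (a point fixed in the world has none). Each returns a list of dicts, best first, with "score" (0 to 1); they miss things now and then, are a little off and sometimes report something else, mostly with a low value. They report only what shows in the picture. A call takes as long as a camera call. They do not tell look-alikes from the thing itself.
- spotter.spot_in(camera, name): "box" ([left, top, width, height] as shares, 0 to 1, of the picture: columns of its width, rows of its height, round what is visible of it).
- spotter.cut_out(camera, name): "region" (420x560 bool, what is visible of it) and "box" ([left, top, width, height] as shares, 0 to 1, of the picture: columns of its width, rows of its height, round what is visible of it).
The state is a dict: "time_s": time; "joint_pos": joint angles; "joint_velocities": joint speeds; "joint_torque": joint torques, N m; "position": TCP position; "orientation": TCP orientation; "wrist_force": force on the tool from outside, world axes, zero at the start; "ft_torque": the same for the moment, N m; "finger_gap": finger opening in m.
Only numpy, scipy, OpenCV 4.12 (cv2) and the standard library are available. Lean on these libraries where they do the work, as an engineer would, in place of code of your own. Each camera call takes 0.05 s, during which the arm holds its last target.

### The job

Take the stack of four sample jars apart and start the morning's tests: stand the green-lidded jar in the middle of the balance pan, the blue one in the middle of the magnetic stirrer's white plate, the red one in the middle of the cold plate and the yellow one in the middle of the shaker's rubber mat. Set each down gently, upright and lid up, let no jar fall over, and leave the glass beaker and the stoppered flask standing where they are.

Things in the scene. Friction and masses are not known exactly. Their poses are not given: they have to be found in the camera images.
- jar_green_center (a point): closed white sample jar with green screw lid and green band, largest, at the bottom of the stack: upright cylinder 64 mm across, 58 mm high with lid. Point: its centre, 29 mm above its foot; z up its axis. 30 to 240 g. Stands on a steel tray (fixed, 150 x 150 mm, rim 12 mm high, floor 3 mm above the bench), within 22 mm of its middle.
- jar_blue_center (a point): closed white sample jar with blue screw lid and blue band, second from the bottom: upright cylinder 54 mm across, 54 mm high with lid. Point: its centre, 27 mm above its foot; z up its axis. 30 to 240 g. Stands loose on the flat lid of the jar below, at most 3 mm out of line.
- jar_red_center (a point): closed white sample jar with red screw lid and red band, third from the bottom: upright cylinder 44 mm across, 50 mm high with lid. Point: its centre, 25 mm above its foot; z up its axis. 30 to 240 g. Stands loose on the flat lid of the jar below, at most 3 mm out of line.
- jar_yellow_center (a point): closed white sample jar with yellow screw lid and yellow band, smallest, on top of the stack: upright cylinder 34 mm across, 46 mm high with lid. Point: its centre, 23 mm above its foot; z up its axis. 30 to 240 g. Stands loose on the flat lid of the jar below, at most 3 mm out of line.
- balance_pan (a point): middle of the round steel pan (110 mm across, level) of the compact white precision balance with a sloping grey display panel: the point is on the pan's top face, 72 mm above the bench. Housing 150 mm wide, reaching 135 mm in front of the point and 70 mm behind. Fixed. x points from its front to its rear.
- stirrer_top (a point): middle of the round white enamel plate (120 mm across, level) of the blue magnetic stirrer with one black knob: the point is on the plate's top face, 60 mm above the bench. Housing 130 mm wide, reaching 115 mm in front and 65 mm behind. Fixed. x points from its front to its rear.
- coldplate_top (a point): middle of the bare square aluminium plate (100 x 100 mm, level) of the black, finned cold plate: the point is on the plate's top face, 74 mm above the bench. Housing 140 mm wide, reaching 90 mm in front and 65 mm behind. Fixed. x points from its front to its rear.
- shaker_mat (a point): middle of the ribbed black rubber mat (124 x 118 mm, level) on the platform of the grey orbital shaker with two orange knobs: the point is on the mat's top face, 84 mm above the bench. Housing 140 mm wide, reaching 116 mm in front and 70 mm behind; an 8 mm steel bar along each side, 65 mm from the middle. Fixed. x points from its front to its rear.
- beaker: empty clear glass beaker, loose, 52 mm across, 70 mm high, standing on the bench between the stations; origin at the centre of its underside. To be left standing.
- flask: small greenish conical flask with a black stopper, loose, 62 mm across at the foot, 100 mm high, standing on the bench between the stations; origin at the centre of its underside. To be left standing.
Mind the look-alikes: they are no part of the job. Leave any orange or purple look-alike of the part that bears jar_blue_center alone.

How it is judged:
By the outcome, as a careful person would: the job done as asked, in the order asked, and still so for the second after the job is handed in, with the robot touching nothing.
It also fails if it takes over 112 s, if anything falls off the work surface, if the arm or the gripper's body presses on something with over 40 N, if the wrist force passes 120 N, or if a joint passes its speed limit or range.

## Working session

There is one attempt and no reset: what is moved stays moved. The work goes in short steps, Python scripts to look and compute and a tool call to move; the robot and the scene stay as the last step left them, time stands still between calls to the robot, and variables do not carry over. Pictures are saved under pics/ and viewed, and the job is handed in when it is done.

Besides the shell and the picture viewer there is one more tool, called after ">>>" as name([rows], argument=value, ...), one row to a line, values as JSON. carry_out: Moves the arm, as the interface text tells. Its arguments: {"type":"object","properties":{"motion":{"type":"array"}},"required":["motion"]}

```bash
mkdir -p pics; ls
python3 - <<'E'
from workcell import manip, snapshot, camera_model, spotter
import cv2
for n in("side","top"):
    im=snapshot(n); cv2.imwrite(f"pics/{n}0.png",cv2.resize(im[:,:,::-1],(784,588)))
    m=camera_model(n); print(n,{k:(v if not hasattr(v,'tolist') else v.tolist()) for k,v in m.items()})
print(manip.get_state(), manip.grasp_offset)
E
```

```text
pics
side {'fx': 433.81079216065416, 'fy': 433.81079216065416, 'cx': 283.24779552329505, 'cy': 214.76771359369218, 'R': [[-0.8935682959866452, -0.44866080163360905, -0.015465622684218137], [-0.3385181054540259, 0.6960312202779861, -0.6332029948430087], [0.2948579194923215, -0.5605747278247792, -0.7738312360177991]], 't': [0.5145272292019355, 0.2907488480124438, 1.015863744752662]}
top {'fx': 435.6792494085704, 'fy': 435.6792494085704, 'cx': 279.76771258684676, 'cy': 209.24076001444962, 'R': [[0.12951963795766694, -0.99155141655137, 0.007102937299889802], [-0.9682530230514287, -0.12801435996428434, -0.21470539582112044], [0.21380071733996645, 0.020931124621146064, -0.9766530301427471]], 't': [-0.07537809006757552, 0.5909908967957371, 1.1223612458835175]}
{'time_s': 0.1, 'joint_pos': array([ 1.19199914e+00,  4.23805421e-01,  1.63060436e+00,  5.32732880e-06,
        1.08863141e+00, -1.90137219e-02]), 'joint_velocities': array([ 0.00080661, -0.00089082, -0.00157063, -0.00242495, -0.00021523,
       -0.00240727]), 'joint_torque': array([ 3.80397123e-04, -5.58425868e+01, -2.82445765e+01,  2.63933975e-05,
        3.07332433e-03, -8.49095727e-06]), 'position': array([0.21984173, 0.58452332, 0.23060146]), 'orientation': array([ 0.58096593, -0.40275123,  0.58182088,  0.40218713]), 'wrist_force': array([0.78134223, 0.10699834, 0.403574  ]), 'ft_torque': array([-0.00982559,  0.00376195,  0.00870099]), 'finger_gap': 0.08532161520096258} 0.0187
```

View pics/side0.png

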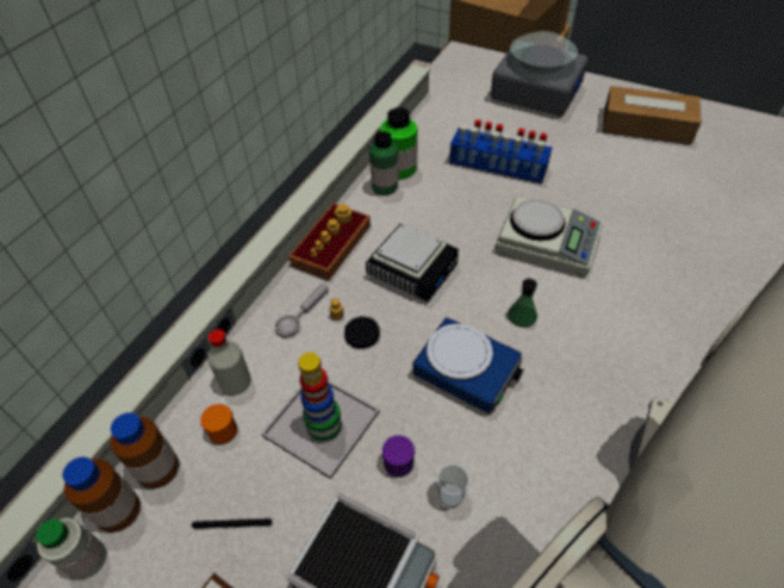

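View pics/top0.png

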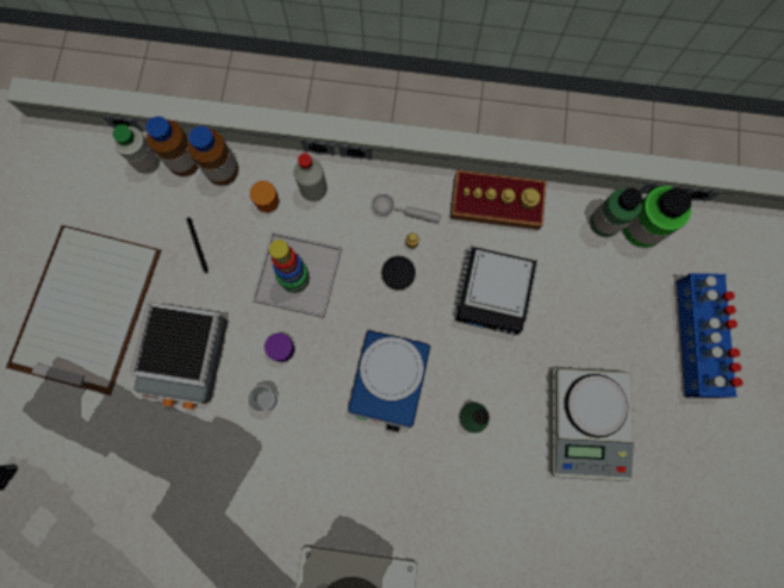

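```bash
cat > h.py <<'E'
import numpy as np, cv2
from workcell import manip, snapshot, camera_model, spotter
C={n:camera_model(n) for n in("side","top")}
def proj(n,X):
    m=C[n]; p=np.asarray(m["R"])@np.asarray(X,float)+np.asarray(m["t"]); return np.array([m["fx"]*p[0]/p[2]+m["cx"],m["fy"]*p[1]/p[2]+m["cy"]])
def ray(n,u,v):
    m=C[n];R=np.asarray(m["R"]);o=-R.T@np.asarray(m["t"]);d=R.T@np.array([(u-m["cx"])/m["fx"],(v-m["cy"])/m["fy"],1]);return o,d
def atz(n,u,v,z):
    o,d=ray(n,u,v);return o+d*(z-o[2])/d[2]
E
python3 - <<'E'
from h import *
ims={n:snapshot(n) for n in C}
for n in C: cv2.imwrite(f"pics/raw_{n}.png",ims[n][:,:,::-1])
Z=dict(balance_pan=.072,stirrer_top=.06,coldplate_top=.074,shaker_mat=.084,jar_green_center=.032,jar_blue_center=.088,jar_red_center=.14,jar_yellow_center=.188,beaker=0.035,flask=0.04)
for k,z in Z.items():
  for n in("top","side"):
    for f in("spot_in","cut_out"):
      try: r=getattr(spotter,f)(n,k)
      except Exception as e: print(k,n,f,repr(e)[:80]); continue
      for d in r[:3]:
        b=np.array(d["box"])*[560,420,560,420]; u,v=b[0]+b[2]/2,b[1]+b[3]/2
        s=""
        if "region" in d:
            ys,xs=np.nonzero(d["region"]); 
            if len(xs): s=("reg",len(xs),xs.mean().round(1),ys.mean().round(1), atz(n,xs.mean()+.0,ys.mean()+.0,z).round(4)[:2])
        print(k,n,f,round(d["score"],2),b.round(1),atz(n,u,v,z).round(4)[:2],s)
E
```

```text
balance_pan top spot_in 0.81 [391.4 262.1  60.8  82.4] [ 0.3951 -0.3948] 
balance_pan top cut_out 0.87 [390.7 261.4  61.6  84.2] [ 0.3944 -0.3941] ('reg', 4475, np.float64(422.1), np.float64(302.9), array([ 0.3961, -0.3955]))
balance_pan side spot_in 0.82 [354.4 138.9  81.3  58.7] [ 0.3873 -0.3605] 
balance_pan side spot_in 0.36 [213.3 261.7  24.   25.8] [0.6463 0.1711] 
balance_pan side spot_in 0.21 [215.9 288.   27.7  29.7] [0.5971 0.2317] 
balance_pan side cut_out 0.67 [354.6 140.8  79.3  54.6] [ 0.3897 -0.3601] ('reg', 2872, np.float64(392.4), np.float64(167.6), array([ 0.3952, -0.3598]))
stirrer_top top spot_in 0.94 [247.4 236.6  59.2  72.7] [ 0.4245 -0.0128] 
stirrer_top top cut_out 0.62 [247.1 236.6  60.8  70.9] [ 0.427  -0.0137] ('reg', 3083, np.float64(277.5), np.float64(271.5), array([ 0.4285, -0.0134]))
stirrer_top side spot_in 0.69 [292.5 228.9  78.8  64.4] [0.4313 0.0137] 
stirrer_top side cut_out 0.69 [293.2 227.2  81.4  65.6] [0.4279 0.0085] ('reg', 3224, np.float64(334.9), np.float64(260.4), array([0.4254, 0.0084]))
stirrer_top side cut_out 0.64 [312.2 329.4  20.5  33
[... 4494 characters left out ...]
er side spot_in 0.8 [310.7 327.9  23.9  34.8] [0.3679 0.2152] 
beaker side cut_out 0.59 [307.1 327.2  26.9  33.6] [0.3734 0.2145] ('reg', 613, np.float64(323.1), np.float64(346.0), array([0.3663, 0.2163]))
flask top spot_in 0.59 [326.7 286.9  24.6  21.9] [ 0.3821 -0.185 ] 
flask top spot_in 0.24 [324.3 175.   58.2  62.8] [ 0.6361 -0.1997] 
flask top cut_out 0.7 [326.4 287.6  25.1  21.7] [ 0.3804 -0.1851] ('reg', 404, np.float64(338.1), np.float64(297.9), array([ 0.3815, -0.1825]))
flask side spot_in 0.67 [363.7 199.7  21.7  32.7] [ 0.386  -0.1884] 
flask side cut_out 0.59 [362.9 198.7  19.   36.6] [ 0.3904 -0.1826] ('reg', 529, np.float64(374.2), np.float64(219.1), array([ 0.3833, -0.1779]))
```

Run:
```python
import cv2,numpy as np
t=cv2.imread("pics/raw_top.png"); s=cv2.imread("pics/raw_side.png")
def cr(im,x,y,w,h,k): return cv2.resize(im[y:y+h,x:x+w],(w*k,h*k),interpolation=cv2.INTER_CUBIC)
a=[cr(t,385,255,72,96,4),cr(t,240,225,72,96,4)]
b=[cr(t,320,165,72,96,4),cr(t,90,205,80,96,4)]
cv2.imwrite("pics/c1.png",np.vstack([np.hstack(a),np.hstack(b)[:, :576]])[:600] if 0 else np.hstack(a))
cv2.imwrite("pics/c2.png",np.hstack(b))
cv2.imwrite("pics/c3.png",np.hstack([cr(t,175,160,50,60,7),cr(s,200,245,50,75,7)[:420]]))
```

```text
(no output)
```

View pics/c1.png

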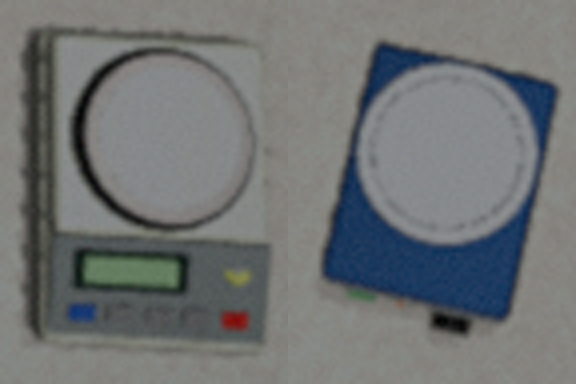

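View pics/c2.png

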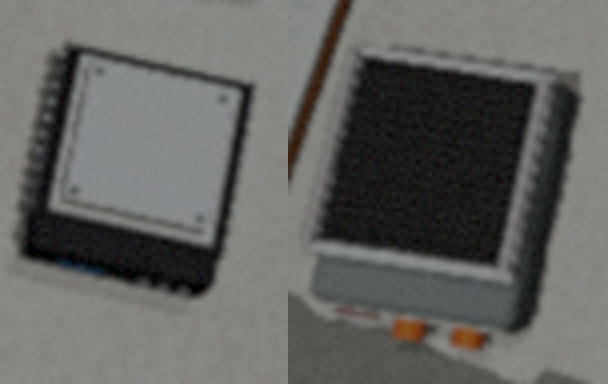

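View pics/c3.png

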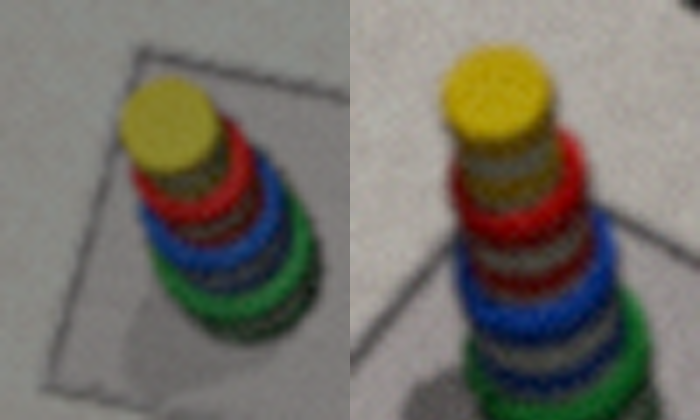

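```bash
cat > est.py <<'E'
from h import *
def circ(c,r,z,n=40):
    a=np.linspace(0,2*np.pi,n,endpoint=False); return [(c[0]+r*np.cos(t),c[1]+r*np.sin(t),z) for t in a]
def sq(c,lx,ly,yaw,z):
    R=np.array([[np.cos(yaw),-np.sin(yaw)],[np.sin(yaw),np.cos(yaw)]])
    P=[]
    cs=[(-1,-1),(-1,1),(1,1),(1,-1)]
    for i in range(4):
        p,q=np.array(cs[i]),np.array(cs[(i+1)%4])
        for t in np.linspace(0,1,12,endpoint=False):
            w=R@((p+(q-p)*t)*[lx/2,ly/2]); P.append((c[0]+w[0],c[1]+w[1],z))
    return P
def draw(n,im,sets,box,k):
    x,y,w,h=box; o=cv2.resize(im[y:y+h,x:x+w],(w*k,h*k),interpolation=cv2.INTER_CUBIC)
    for P,col in sets:
        for p in P:
            u=proj(n,p); cv2.circle(o,tuple(int(round(v)) for v in ((u[0]-x+.5)*k,(u[1]-y+.5)*k)),1,col,-1)
    return o
E
python3 - <<'E'
from est import *
T={'pan':(427-.4,289.5-.4,.072),'stir':(279.9,262.9,.06),'cold':(356.1,202.1,.074),'mat':(124.8,244.8,.084),'yel':(198.9,177.3,.211)}
P={k:atz('top',*v) for k,v in T.items()}
for k,v in P.items(): print(k,v.round(4),'side px',proj('side',v).round(1))
print('yel side',atz('side',220.9,257.7,.211))
t=cv2.imread("pics/raw_top.png"); s=cv2.imread("pics/raw_side.png")
c=(0,0,255)
S=[(circ(P['pan'],.055,.072),c),(circ(P['stir'],.06,.06),c),(sq(P['cold'],.1,.1,-.06,.074),c),(sq(P['mat'],.118,.124,-.06,.084),c),(circ(P['yel'],.017,.211,20),(255,0,255))]
for n,im,bx in(("top",t,[(385,255,72,72),(240,225,72,72),(320,165,72,72),(90,205,80,72),(175,160,50,72)]),("side",s,[(350,135,80,72),(285,220,90,72),(255,150,80,72),(200,345,110,72),(195,245,50,72)])):
    o=[draw(n,im,S,b,4) for b in bx]; 
    a=np.hstack(o[:2]);b=np.hstack(o[2:4]); w=780
    pad=lambda q:cv2.copyMakeBorder(q,0,0,0,max(0,w-q.shape[1]),cv2.BORDER_CONSTANT)[:,:w]
    cv2.imwrite(f"pics/o_{n}.png",np.vstack([pad(a),pad(b)]))
    cv2.imwrite(f"pics/oy_{n}.png",o[4])
E
```

```text
pan [ 0.4329 -0.4051  0.072 ] side px [385.  154.3]
stir [ 0.4518 -0.0169  0.06  ] side px [329.1 249.1]
cold [ 0.6405 -0.2008  0.074 ] side px [294. 176.]
mat [0.4435 0.3927 0.084 ] side px [253.4 396.4]
yel [0.6164 0.203  0.211 ] side px [221.7 257.1]
yel side [0.61708186 0.20509912 0.211     ]
```

View pics/o_top.png

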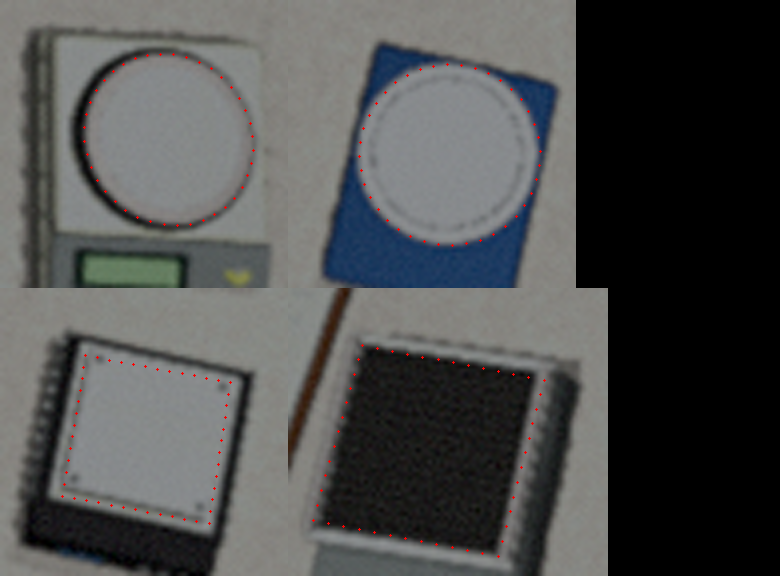

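View pics/o_side.png

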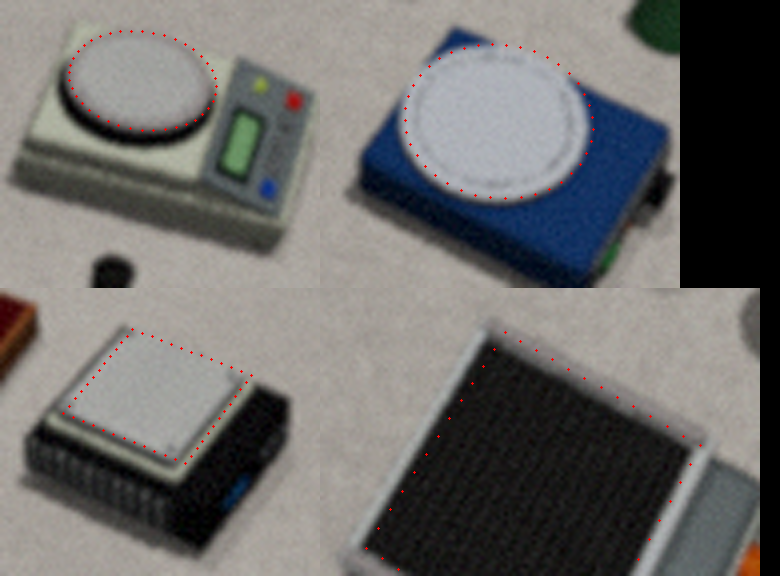

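```bash
cat > z.py <<'E'
from est import *
import sys
t=cv2.imread("pics/raw_top.png"); s=cv2.imread("pics/raw_side.png")
c=(0,0,255)
Pc=atz('top',356.85,200.6,.074);Pm=atz('top',124.8,244.8,.084)
print(Pc,Pm)
yc=-.05;ym=-.09
A=[(sq(Pc,.1,.1,yc,.074),c)];B=[(sq(Pm,.118,.124,ym,.084),c)]
def fin(a,b,f):
    h=max(a.shape[0],b.shape[0]);p=lambda q:cv2.copyMakeBorder(q,0,h-q.shape[0],0,0,cv2.BORDER_CONSTANT)
    cv2.imwrite(f,np.hstack([p(a),p(b)]))
fin(draw('top',t,A,(328,172,56,60),7),draw('side',s,A,(262,155,56,50),7),"pics/z1.png")
fin(draw('top',t,B,(94,212,60,65),6),draw('side',s,B,(205,350,75,70),5),"pics/z2.png")
E
python3 z.py
```

```text
[ 0.64497351 -0.20245996  0.074     ] [0.44345074 0.39265258 0.084     ]
```

View pics/z1.png

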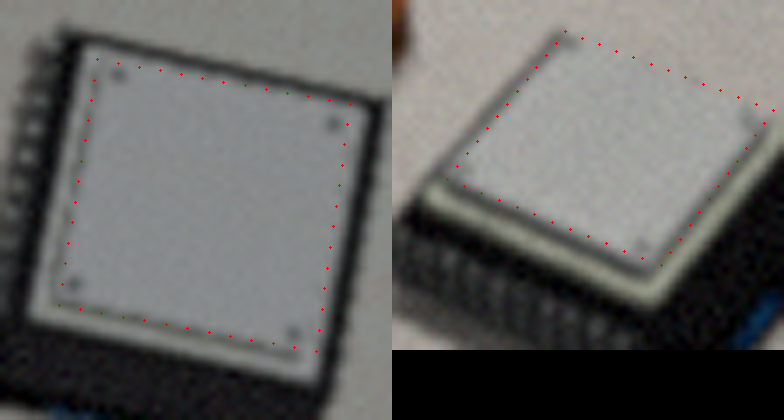

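View pics/z2.png

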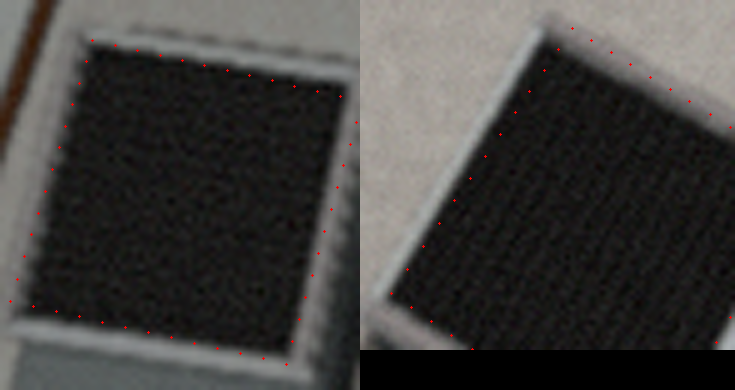

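View pics/oy_side.png

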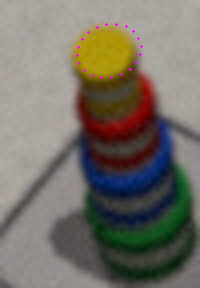

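View pics/oy_top.png

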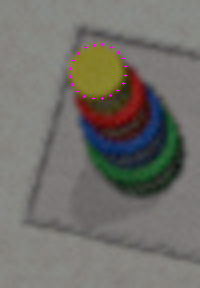

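Run:
```python
from est import *
t=cv2.imread("pics/raw_top.png"); s=cv2.imread("pics/raw_side.png")
def rect(n,im,box,z,thr):
    x,y,w,h=box; g=cv2.GaussianBlur(cv2.cvtColor(im,cv2.COLOR_BGR2GRAY),(3,3),0)[y:y+h,x:x+w]
    m=(g<thr).astype(np.uint8); m=cv2.morphologyEx(m,cv2.MORPH_OPEN,np.ones((3,3)))
    cs,_=cv2.findContours(m,cv2.RETR_EXTERNAL,cv2.CHAIN_APPROX_NONE); c=max(cs,key=cv2.contourArea)[:,0]+[x,y]
    W=np.array([atz(n,*p,z)[:2] for p in c],np.float32); r=cv2.minAreaRect(W); print(n,thr,r)
for thr in (55,70,85): rect("top",t,(94,208,56,66),.084,thr)
def circfit(n,im,box,z,lo):
    x,y,w,h=box; g=cv2.GaussianBlur(im,(3,3),0)[y:y+h,x:x+w]
    hsv=cv2.cvtColor(g,cv2.COLOR_BGR2HSV); m=((hsv[...,1]>150)&(abs(hsv[...,0].astype(int)-28)<9)&(hsv[...,2]>lo)).astype(np.uint8)
    cs,_=cv2.findContours(m,cv2.RETR_EXTERNAL,cv2.CHAIN_APPROX_NONE); c=max(cs,key=cv2.contourArea)[:,0]+[x,y]
    W=np.array([atz(n,*p,z)[:2] for p in c],np.float32); print(n,cv2.fitEllipse(W))
for lo in(120,140,160):
    for n,im,b in(("top",t,(180,160,40,40)),("side",s,(200,245,45,35))):
        try: circfit(n,im,b,.211,lo)
        except Exception as e: print('x')
for P in [(.4445,.3935)]:
    cv2.imwrite("pics/z3.png",draw('top',t,[(sq(P,.124,.118,-.09,.084),(0,0,255))],(94,212,60,65),6))
```

```text
top 55 ((0.44365596771240234, 0.3939146101474762), (0.11763958632946014, 0.11950082331895828), 88.62187194824219)
top 70 ((0.4439297914505005, 0.393945574760437), (0.12028691917657852, 0.12142399698495865), 88.85623168945312)
top 85 ((0.44414329528808594, 0.39420443773269653), (0.12236341089010239, 0.1229533851146698), 88.52183532714844)
top ((0.616405725479126, 0.20395483076572418), (0.025516510009765625, 0.02762732468545437), 28.53099822998047)
side ((0.6174293756484985, 0.20596231520175934), (0.02962874062359333, 0.030474767088890076), 9.304770469665527)
x
side ((0.6181222796440125, 0.20512615144252777), (0.028032947331666946, 0.029235579073429108), 145.51510620117188)
x
side ((0.6188866496086121, 0.2041534036397934), (0.025990139693021774, 0.02759549207985401), 132.54342651367188)
```

View pics/z3.png

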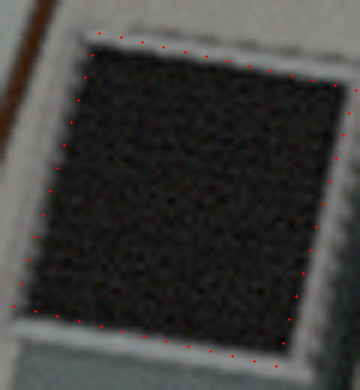

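```bash
cat > go.py <<'E'
import sys
from h import *
from scipy.spatial.transform import Rotation as Ro
def rep(*targets):
    s=manip.get_state(); q=s["orientation"]; R=Ro.from_quat([q[1],q[2],q[3],q[0]]).as_matrix()
    p=np.array(s["position"]); print("t",round(s["time_s"],2),"p",(p*1000).round(1),"gap",round(s["finger_gap"]*1000,1),"F",np.round(s["wrist_force"],1),"j6",round(s["joint_pos"][5],2),"j5",round(s["joint_pos"][4],2))
    print("tool axes x,y,z:",R[:,0].round(3),R[:,1].round(3),R[:,2].round(3))
    for T in targets:
        d=R.T@(np.array(T)/1000-p)*1000; print(T,"-> tool mm",d.round(1), "rows@35", round(np.linalg.norm(d)/35,1))
        p=np.array(T)/1000
rep(*eval("["+sys.argv[1]+"]")) if len(sys.argv)>1 else rep()
E
python3 go.py "(617,204.5,270),(617,204.5,170),(444.5,394,270)"
```

```text
t 2.2 p [220.  585.  231.3] gap 85.4 F [ 0.1 -0.2 -0.2] j6 -0.02 j5 1.09
tool axes x,y,z: [-0.  0. -1.] [-0.936  0.352  0.   ] [ 0.352  0.936 -0.   ]
(617, 204.5, 270) -> tool mm [ -38.7 -505.5 -216.3] rows@35 15.7
(617, 204.5, 170) -> tool mm [100.  -0.   0.] rows@35 2.9
(444.5, 394, 270) -> tool mm [-100.   228.2  116.6] rows@35 7.9
```

>>> carry_out([
  [-20,-20,-8,0,65],
  [-19,-30,-13,0,65],
  [0,-33,-14,0,65],
  [0,-33,-14,0,65],
  [0,-33,-14,0,65],
  [0,-33,-14,0,65],
  [0,-33,-14,0,65],
  [0,-33,-14,0,65],
  [0,-33,-14,0,65],
  [0,-33,-14,0,65],
])

```text
time_s: 3.03
position: [0.473, 0.3463, 0.2729]
orientation: [0.58, -0.405, 0.578, 0.407]
wrist_force: [0.8, 0.7, 0.0]
finger_gap: 0.0649
```

```bash
python3 go.py "(617,204.5,270)"
```

```text
t 3.03 p [473.  346.3 272.9] gap 64.9 F [0.8 0.7 0. ] j6 -0.61 j5 1.14
tool axes x,y,z: [ 0.002  0.004 -1.   ] [-0.94   0.341 -0.001] [0.341 0.94  0.004]
(617, 204.5, 270) -> tool mm [   2.7 -183.7  -84.3] rows@35 5.8
```

>>> carry_out([
  [0,-33,-15,0,65],
  [0,-33,-15,0,65],
  [0,-33,-15,0,65],
  [0,-33,-15,0,65],
  [0,-30,-14,0,65],
  [0,-20,-10,0,65],
  [0,0,0,0,65],
])

```text
time_s: 3.62
position: [0.6265, 0.1916, 0.2735]
orientation: [0.583, -0.405, 0.578, 0.404]
wrist_force: [-0.2, 0.4, -0.3]
finger_gap: 0.0649
```

```bash
python3 go.py "(617,204.5,270)"
python3 - <<'E'
from est import *
s=snapshot("side")[:,:,::-1]; t=snapshot("top")[:,:,::-1]
cv2.imwrite("pics/a1.png",np.hstack([cv2.resize(s[190:310,160:290],(390,360)),cv2.resize(t[110:230,140:270],(390,360))]))
E
```

```text
t 3.62 p [626.5 191.6 273.5] gap 64.9 F [-0.2  0.4 -0.3] j6 -0.94 j5 1.19
tool axes x,y,z: [ 0.006  0.003 -1.   ] [-0.938  0.346 -0.004] [0.346 0.938 0.005]
(617, 204.5, 270) -> tool mm [ 3.5 13.3  8.8] rows@35 0.5
```

View pics/a1.png

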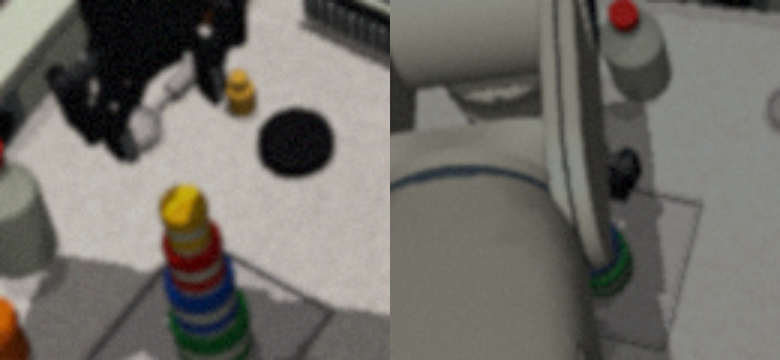

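>>> carry_out([
  [2,9,6,0,65],
  [1,4,3,0,65],
  [0,0,0,0,65],
])

```text
time_s: 3.97
position: [0.6119, 0.2102, 0.2698]
orientation: [0.581, -0.404, 0.578, 0.406]
wrist_force: [-0.3, -0.2, 0.1]
finger_gap: 0.0647
```

```bash
python3 - <<'E'
from est import *
print(proj("side",(.6265,.1916,.2735)))
E
python3 go.py "(617,204.5,270),(617,204.5,170)"
```

```text
[216.57434189 233.88388803]
t 3.97 p [611.9 210.2 269.8] gap 64.7 F [-0.3 -0.2  0.1] j6 -0.91 j5 1.18
tool axes x,y,z: [ 0.002  0.005 -1.   ] [-0.939  0.344 -0.001] [0.344 0.939 0.005]
(617, 204.5, 270) -> tool mm [-0.2 -6.8 -3.6] rows@35 0.2
(617, 204.5, 170) -> tool mm [100.    0.1  -0.5] rows@35 2.9
```

>>> carry_out([
  [0,-4,-2,0,65],
  [0,-1,-0.5,0,65],
  [0,0,0,0,65],
  [0,0,0,0,65],
])

```text
time_s: 4.3
position: [0.6136, 0.2097, 0.2702]
orientation: [0.58, -0.406, 0.577, 0.408]
wrist_force: [-0.0, -0.3, -0.0]
finger_gap: 0.0653
```

```bash
python3 go.py "(617,204.5,270),(617,204.5,170)"
```

```text
t 4.3 p [613.6 209.7 270.2] gap 65.3 F [-0.  -0.3 -0. ] j6 -0.92 j5 1.18
tool axes x,y,z: [ 0.002  0.005 -1.   ] [-0.941  0.338 -0.001] [0.338 0.941 0.005]
(617, 204.5, 270) -> tool mm [ 0.2 -4.9 -3.7] rows@35 0.2
(617, 204.5, 170) -> tool mm [100.    0.1  -0.5] rows@35 2.9
```

>>> carry_out([
  [5,-4,-3,0,65],
  [15,-1,-1,0,65],
  [15,0,0,0,65],
  [10,0,0,0,65],
  [0,0,0,0,65],
  [0,0,0,0,65],
])

```text
time_s: 4.8
position: [0.6189, 0.203, 0.2235]
orientation: [0.581, -0.406, 0.576, 0.407]
wrist_force: [0.1, 0.2, 0.5]
finger_gap: 0.0649
```

```bash
python3 go.py "(617,204.5,225),(617,204.5,170)"
```

```text
t 4.8 p [618.9 203.  223.5] gap 64.9 F [0.1 0.2 0.5] j6 -0.93 j5 1.09
tool axes x,y,z: [ 0.005  0.005 -1.   ] [-0.941  0.338 -0.003] [0.338 0.941 0.007]
(617, 204.5, 225) -> tool mm [-1.5  2.2  0.8] rows@35 0.1
(617, 204.5, 170) -> tool mm [55.   0.1 -0.4] rows@35 1.6
```

>>> carry_out([
  [12,1.5,0.5,0,65],
  [15,0.5,0,0,65],
  [12,0,0,0,65],
  [7,0,0,0,65],
  [2,0,0,0,65],
  [0,0,0,0,65],
  [0,0,0,0,65],
])

```text
time_s: 5.38
position: [0.6186, 0.2047, 0.1733]
orientation: [0.582, -0.407, 0.575, 0.407]
wrist_force: [0.9, -0.2, 1.1]
finger_gap: 0.0649
```

```bash
python3 go.py "(617,204.5,172)"
python3 - <<'E'
from est import *
s=snapshot("side")[:,:,::-1]; t=snapshot("top")[:,:,::-1]
cv2.imwrite("pics/a2.png",np.hstack([cv2.resize(s[210:310,170:270],(500,500))]))
E
```

```text
t 5.38 p [618.6 204.7 173.3] gap 64.9 F [ 0.9 -0.2  1.1] j6 -0.93 j5 0.99
tool axes x,y,z: [ 0.008  0.006 -1.   ] [-0.941  0.338 -0.005] [0.338 0.941 0.008]
(617, 204.5, 172) -> tool mm [ 1.2  1.5 -0.7] rows@35 0.1
```

View pics/a2.png

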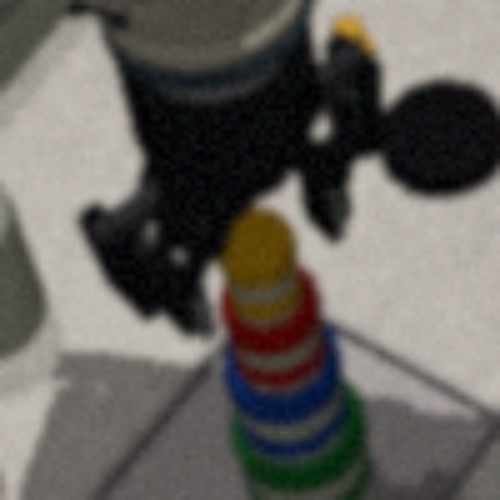

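>>> carry_out([
  [0,0,0,0,45],
  [0,0,0,0,38],
  [0,0,0,0,30],
  [0,0,0,0,25],
  [0,0,0,0,20],
  [0,0,0,0,20],
  [0,0,0,0,20],
])

```text
time_s: 6.07
position: [0.6202, 0.2051, 0.1765]
orientation: [0.584, -0.407, 0.573, 0.406]
wrist_force: [0.1, 0.1, -0.1]
finger_gap: 0.0325
```

```bash
python3 go.py "(617,204.5,270)"
python3 - <<'E'
from est import *
s=snapshot("side")[:,:,::-1]
cv2.imwrite("pics/a3.png",np.hstack([cv2.resize(s[210:310,170:270],(500,500))]))
E
```

```text
t 6.07 p [620.2 205.1 176.5] gap 32.5 F [ 0.1  0.1 -0.1] j6 -0.93 j5 1.0
tool axes x,y,z: [ 0.012  0.007 -1.   ] [-0.941  0.338 -0.009] [0.338 0.941 0.011]
(617, 204.5, 270) -> tool mm [-93.6   2.   -0.6] rows@35 2.7
```

View pics/a3.png

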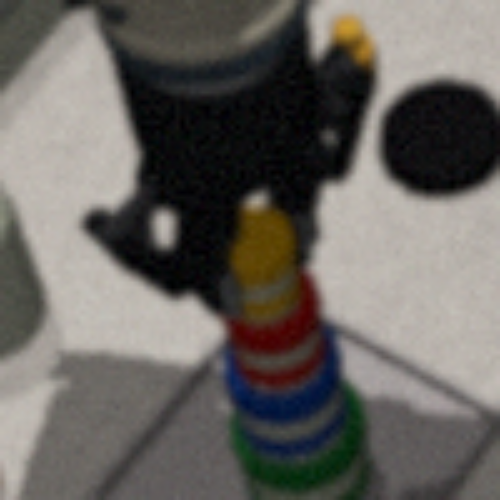

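>>> carry_out([
  [-8,0,0,0,20],
  [-20,0,0,0,20],
  [-25,0,0,0,20],
  [-15,10,5,0,20],
  [-5,25,12,0,20],
  [0,30,15,0,20],
  [0,30,15,0,20],
  [0,30,15,0,20],
  [0,25,15,0,20],
  [0,15,10,0,20],
])

```text
time_s: 6.95
position: [0.4921, 0.3439, 0.2573]
orientation: [0.586, -0.405, 0.574, 0.404]
wrist_force: [0.2, 0.4, -1.7]
finger_gap: 0.0332
```

```bash
python3 go.py "(444.5,394,150),(444.5,394,100)"
```

```text
t 6.95 p [492.1 343.9 257.3] gap 33.2 F [ 0.2  0.4 -1.7] j6 -0.63 j5 1.1
tool axes x,y,z: [ 0.015  0.009 -1.   ] [-0.938  0.346 -0.011] [0.346 0.938 0.014]
(444.5, 394, 150) -> tool mm [107.   63.3  29. ] rows@35 3.6
(444.5, 394, 100) -> tool mm [50.   0.6 -0.7] rows@35 1.4
```

>>> carry_out([
  [10,20,9,0,20],
  [25,20,9,0,20],
  [25,10,5,0,20],
  [15,4,2,0,20],
  [5,0,0,0,20],
  [0,0,0,0,20],
])

```text
time_s: 7.45
position: [0.4478, 0.3946, 0.1805]
orientation: [0.588, -0.406, 0.569, 0.406]
wrist_force: [0.9, -0.6, -0.5]
finger_gap: 0.0328
```

```bash
python3 go.py "(444.5,394,150),(444.5,394,100)"
python3 - <<'E'
from est import *
s=snapshot("side")[:,:,::-1]
cv2.imwrite("pics/a4.png",np.hstack([cv2.resize(s[320:420,190:310],(600,500))]))
t=snapshot("top")[:,:,::-1]
cv2.imwrite("pics/a4t.png",np.hstack([cv2.resize(t[200:300,70:190],(600,500))]))
E
```

```text
t 7.45 p [447.8 394.6 180.5] gap 32.8 F [ 0.9 -0.6 -0.5] j6 -0.52 j5 0.93
tool axes x,y,z: [ 0.022  0.015 -1.   ] [-0.94   0.34  -0.016] [0.34  0.94  0.022]
(444.5, 394, 150) -> tool mm [30.4  3.4 -2.3] rows@35 0.9
(444.5, 394, 100) -> tool mm [50.   0.8 -1.1] rows@35 1.4
```

View pics/a4.png

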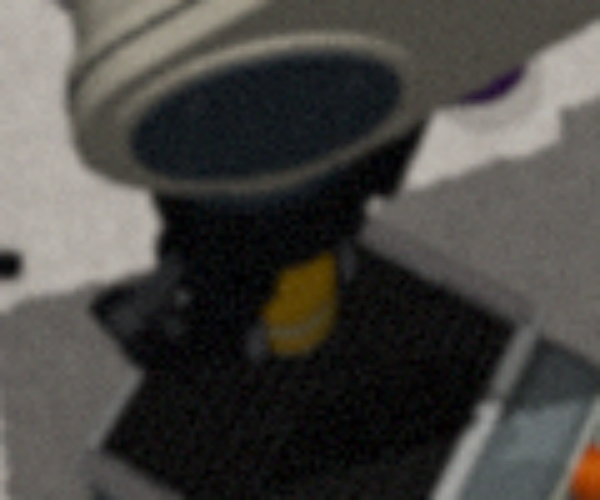

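View pics/a4t.png

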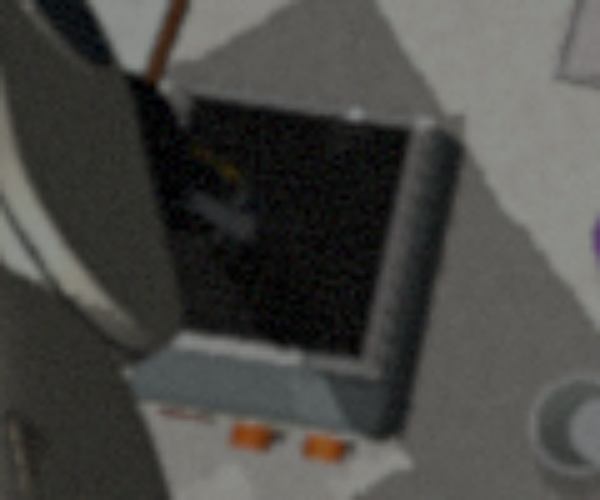

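Run:
```python
from est import *
for P in[(.4478,.3946,.192),(.4478,.3946,.169),(.4478,.3946,.215),(.4448,.395,.192)]: print(P,proj("side",P), (proj("side",P)-[190,320])*5)
```

```text
(0.4478, 0.3946, 0.192) [246.66201411 377.6939374 ] [283.31007055 288.469687  ]
(0.4478, 0.3946, 0.169) [247.67400997 381.98845549] [288.37004987 309.94227745]
(0.4478, 0.3946, 0.215) [245.60263948 373.19836218] [278.01319738 265.99181092]
(0.4448, 0.395, 0.192) [248.00626118 378.64886231] [290.03130591 293.24431153]
```

```bash
python3 go.py "(447,393,102)"
```

```text
t 7.55 p [448.9 394.6 181.8] gap 32.6 F [-0.2  0.2 -0.7] j6 -0.52 j5 0.93
tool axes x,y,z: [ 0.024  0.017 -1.   ] [-0.94   0.341 -0.017] [0.341 0.94  0.024]
(447, 393, 102) -> tool mm [79.7  2.5 -4.1] rows@35 2.3
```

>>> carry_out([
  [15,1,-2,0,20],
  [25,1,-1,0,20],
  [20,0,-1,0,20],
  [8,0,0,0,20],
])

```text
time_s: 7.88
position: [0.4545, 0.395, 0.1208]
orientation: [0.596, -0.404, 0.564, 0.405]
wrist_force: [-0.3, -0.1, 0.2]
finger_gap: 0.033
```

```bash
python3 go.py "(447,393,97)"
```

```text
t 7.88 p [454.5 395.  120.8] gap 33.0 F [-0.3 -0.1  0.2] j6 -0.52 j5 0.8
tool axes x,y,z: [ 0.037  0.027 -0.999] [-0.938  0.345 -0.025] [0.344 0.938 0.038]
(447, 393, 97) -> tool mm [23.4  7.  -5.4] rows@35 0.7
```

>>> carry_out([
  [0,0,0,0,20],
])

```text
time_s: 7.97
position: [0.4549, 0.3944, 0.1203]
orientation: [0.595, -0.404, 0.564, 0.405]
wrist_force: [0.9, -0.0, -0.4]
finger_gap: 0.0328
```

```bash
python3 go.py "(447,393,97)"
```

```text
t 7.97 p [454.9 394.4 120.3] gap 32.8 F [ 0.9 -0.  -0.4] j6 -0.52 j5 0.8
tool axes x,y,z: [ 0.036  0.026 -0.999] [-0.938  0.346 -0.025] [0.345 0.938 0.037]
(447, 393, 97) -> tool mm [23.   7.5 -4.9] rows@35 0.7
```

>>> carry_out([
  [-30,0,0,0,20],
])

```text
time_s: 8.05
position: [0.4519, 0.3912, 0.1464]
orientation: [0.593, -0.404, 0.568, 0.404]
wrist_force: [-0.1, -0.5, 0.0]
finger_gap: 0.0323
```

```bash
python3 go.py "(447,393,97)"
```

```text
t 8.05 p [451.9 391.2 146.4] gap 32.3 F [-0.1 -0.5  0. ] j6 -0.52 j5 0.86
tool axes x,y,z: [ 0.029  0.02  -0.999] [-0.938  0.346 -0.02 ] [0.346 0.938 0.029]
(447, 393, 97) -> tool mm [49.3  6.2 -1.4] rows@35 1.4
```

>>> carry_out([
  [-30,0,0,0,20],
])

```text
time_s: 8.13
position: [0.4512, 0.39, 0.1772]
orientation: [0.592, -0.404, 0.568, 0.404]
wrist_force: [1.4, 0.0, 0.2]
finger_gap: 0.0326
```

```bash
python3 go.py "(447,393,97)"
```

```text
t 8.13 p [451.2 390.  177.2] gap 32.6 F [1.4 0.  0.2] j6 -0.52 j5 0.92
tool axes x,y,z: [ 0.028  0.019 -0.999] [-0.938  0.347 -0.019] [0.346 0.938 0.027]
(447, 393, 97) -> tool mm [80.1  6.5 -0.8] rows@35 2.3
```

>>> carry_out([
  [0,0,0,0,20],
])

```text
time_s: 8.22
position: [0.4541, 0.3919, 0.1836]
orientation: [0.595, -0.404, 0.565, 0.404]
wrist_force: [0.8, 1.4, 1.3]
finger_gap: 0.0327
```

```bash
python3 go.py "(447,393,97)"
```

```text
t 8.22 p [454.1 391.9 183.6] gap 32.7 F [0.8 1.4 1.3] j6 -0.52 j5 0.92
tool axes x,y,z: [ 0.034  0.025 -0.999] [-0.937  0.348 -0.024] [0.347 0.937 0.035]
(447, 393, 97) -> tool mm [86.3  9.1 -4.4] rows@35 2.5
```

```bash
cat > hold.py <<'E'
import sys
from h import *
for i in range(int(sys.argv[2]) if len(sys.argv)>2 else 4): snapshot("side")
E
cat > H.sh <<'E'
python3 hold.py x ${2:-4}; python3 go.py "$1"
E
bash H.sh "(447,393,97)"
```

```text
t 8.42 p [451.3 389.8 177.6] gap 33.1 F [-1.1 -0.  -0.3] j6 -0.52 j5 0.92
tool axes x,y,z: [ 0.028  0.019 -0.999] [-0.938  0.347 -0.02 ] [0.347 0.938 0.028]
(447, 393, 97) -> tool mm [80.5  6.8 -0.8] rows@35 2.3
```

>>> carry_out([
  [-30,0,0,0,20],
  [0,0,0,0,20],
])

```text
time_s: 8.58
position: [0.4495, 0.3882, 0.2061]
orientation: [0.591, -0.404, 0.57, 0.404]
wrist_force: [1.7, 0.5, 0.4]
finger_gap: 0.0329
```

```bash
python3 go.py; bash H.sh "(447,393,97)"
```

```text
t 8.58 p [449.5 388.2 206.1] gap 32.9 F [1.7 0.5 0.4] j6 -0.52 j5 0.98
tool axes x,y,z: [ 0.024  0.016 -1.   ] [-0.938  0.347 -0.017] [0.347 0.938 0.024]
t 8.78 p [446.9 386.1 201. ] gap 32.5 F [-0.2 -0.4 -0.2] j6 -0.52 j5 0.97
tool axes x,y,z: [ 0.018  0.011 -1.   ] [-0.938  0.347 -0.013] [0.347 0.938 0.017]
(447, 393, 97) -> tool mm [104.1   3.7   4.7] rows@35 3.0
```

>>> carry_out([
  [-30,0,0,0,20],
  [0,0,0,0,20],
])

```text
time_s: 8.95
position: [0.4452, 0.3849, 0.2286]
orientation: [0.586, -0.405, 0.575, 0.403]
wrist_force: [1.6, 1.0, 0.4]
finger_gap: 0.0329
```

```bash
bash H.sh "(447,393,97)"
```

```text
t 9.15 p [442.9 382.9 223.9] gap 32.7 F [-0.4  0.1 -0.7] j6 -0.52 j5 1.03
tool axes x,y,z: [ 0.008  0.003 -1.   ] [-0.938  0.347 -0.007] [0.347 0.938 0.005]
(447, 393, 97) -> tool mm [127.    0.5  10.2] rows@35 3.6
```

>>> carry_out([
  [-30,0,0,0,20],
  [0,0,0,0,20],
])

```text
time_s: 9.32
position: [0.4416, 0.382, 0.2516]
orientation: [0.581, -0.405, 0.579, 0.403]
wrist_force: [1.4, 1.5, 0.1]
finger_gap: 0.0322
```

```bash
bash H.sh "(447,393,97)"
```

```text
t 9.52 p [439.3 380.  246.9] gap 32.9 F [ 0.4 -0.4 -0.6] j6 -0.52 j5 1.09
tool axes x,y,z: [-0.002 -0.006 -1.   ] [-0.938  0.347 -0.   ] [ 0.347  0.938 -0.006]
(447, 393, 97) -> tool mm [149.8  -2.7  15.8] rows@35 4.3
```

>>> carry_out([
  [38,-3,16,0,20],
])

```text
time_s: 9.6
position: [0.4498, 0.3949, 0.2146]
orientation: [0.582, -0.405, 0.579, 0.403]
wrist_force: [1.6, 1.8, 0.7]
finger_gap: 0.0328
```

```bash
bash H.sh "(447,393,97)"
```

```text
t 9.8 p [446.6 392.8 207.3] gap 33.0 F [ 0.3  1.  -0.5] j6 -0.51 j5 1.03
tool axes x,y,z: [-0.005 -0.009 -1.   ] [-0.938  0.347  0.002] [ 0.347  0.938 -0.01 ]
(447, 393, 97) -> tool mm [110.3  -0.6   1.4] rows@35 3.2
```

>>> carry_out([
  [41,0,0,0,20],
])

```text
time_s: 9.88
position: [0.4507, 0.3962, 0.1746]
orientation: [0.582, -0.405, 0.579, 0.403]
wrist_force: [2.4, 1.9, -0.1]
finger_gap: 0.0329
```

```bash
bash H.sh "(447,393,97)"
```

```text
t 10.08 p [446.1 392.1 168.3] gap 32.8 F [-0.9  0.7  0.5] j6 -0.51 j5 0.95
tool axes x,y,z: [-0.006 -0.009 -1.   ] [-0.938  0.347  0.003] [ 0.347  0.938 -0.011]
(447, 393, 97) -> tool mm [71.2 -0.8  1.9] rows@35 2.0
```

>>> carry_out([
  [41,0,0,0,20],
])

```text
time_s: 10.17
position: [0.4511, 0.3962, 0.1358]
orientation: [0.582, -0.405, 0.578, 0.403]
wrist_force: [2.1, 1.1, 0.8]
finger_gap: 0.0328
```

```bash
bash H.sh "(447,393,97)"
```

```text
t 10.37 p [446.1 391.9 128.8] gap 32.9 F [ 0.1 -0.   0.7] j6 -0.51 j5 0.88
tool axes x,y,z: [-0.006 -0.009 -1.   ] [-0.938  0.347  0.002] [ 0.347  0.938 -0.011]
(447, 393, 97) -> tool mm [31.7 -0.6  1.7] rows@35 0.9
```

>>> carry_out([
  [28,-0.5,2,0,20],
])

```text
time_s: 10.45
position: [0.4508, 0.3964, 0.1073]
orientation: [0.581, -0.405, 0.58, 0.403]
wrist_force: [1.3, 1.9, -0.8]
finger_gap: 0.0326
```

```bash
bash H.sh "(447,393,97)"
python3 - <<'E'
from est import *
s=snapshot("side")[:,:,::-1]
cv2.imwrite("pics/a5.png",np.hstack([cv2.resize(s[340:420,200:300],(700,560))]))
E
```

```text
t 10.65 p [447.5 393.7 102.5] gap 32.4 F [-0.3  0.7  0. ] j6 -0.51 j5 0.83
tool axes x,y,z: [-0.005 -0.009 -1.   ] [-0.938  0.347  0.002] [ 0.347  0.938 -0.01 ]
(447, 393, 97) -> tool mm [ 5.5  0.2 -0.7] rows@35 0.2
```

View pics/a5.png

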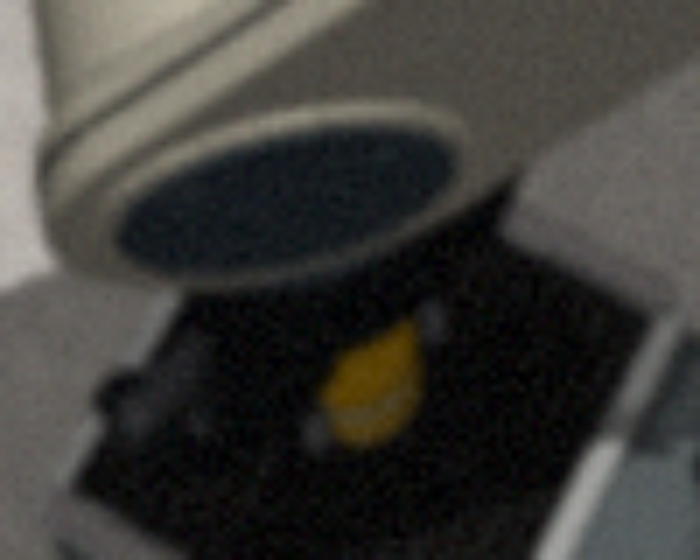

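>>> carry_out([
  [5,0,-0.5,0,20],
])

```text
time_s: 10.78
position: [0.4487, 0.3943, 0.1001]
orientation: [0.579, -0.405, 0.582, 0.403]
wrist_force: [-0.3, -0.1, -0.1]
finger_gap: 0.0326
```

```bash
bash H.sh "(447,393,97)" 3
```

```text
t 10.93 p [447.8 393.6  98.6] gap 32.8 F [ 0.3 -0.1 -0.7] j6 -0.51 j5 0.82
tool axes x,y,z: [-0.004 -0.007 -1.   ] [-0.938  0.347  0.001] [ 0.347  0.938 -0.008]
(447, 393, 97) -> tool mm [ 1.6  0.6 -0.8] rows@35 0.1
```

>>> carry_out([
  [2,0,0,0,20],
])

```text
time_s: 11.02
position: [0.4481, 0.3938, 0.0972]
orientation: [0.578, -0.405, 0.583, 0.403]
wrist_force: [-0.4, 0.3, -1.5]
finger_gap: 0.0323
```

```bash
bash H.sh "(447,393,97)" 3
```

```text
t 11.17 p [447.8 393.5  96.6] gap 32.8 F [-0.2 -0.1 -0.1] j6 -0.51 j5 0.82
tool axes x,y,z: [-0.004 -0.007 -1.   ] [-0.938  0.347  0.001] [ 0.347  0.938 -0.008]
(447, 393, 97) -> tool mm [-0.4  0.6 -0.8] rows@35 0.0
```

>>> carry_out([
  [1.5,0,0,0,20],
])

```text
time_s: 11.25
position: [0.4479, 0.3936, 0.0953]
orientation: [0.578, -0.405, 0.583, 0.403]
wrist_force: [-0.6, 0.7, -0.7]
finger_gap: 0.0329
```

```bash
bash H.sh "(447,393,97)" 2
```

```text
t 11.35 p [447.6 393.4  94.8] gap 32.9 F [ 0.1 -0.1 -1.3] j6 -0.51 j5 0.81
tool axes x,y,z: [-0.004 -0.008 -1.   ] [-0.938  0.347  0.001] [ 0.347  0.938 -0.009]
(447, 393, 97) -> tool mm [-2.1  0.4 -0.6] rows@35 0.1
```

>>> carry_out([
  [1.5,0,0,0,20],
])

```text
time_s: 11.43
position: [0.4477, 0.3935, 0.0944]
orientation: [0.578, -0.405, 0.583, 0.403]
wrist_force: [-6.7, -6.5, 28.8]
finger_gap: 0.0325
```

```bash
bash H.sh "(447,393,97)" 2
```

```text
t 11.53 p [447.7 393.5  94.6] gap 32.6 F [-2.9 -2.8 11.6] j6 -0.51 j5 0.81
tool axes x,y,z: [-0.004 -0.008 -1.   ] [-0.938  0.347  0.001] [ 0.347  0.938 -0.009]
(447, 393, 97) -> tool mm [-2.4  0.5 -0.7] rows@35 0.1
```

>>> carry_out([
  [0,0,0,0,38],
])

```text
time_s: 11.62
position: [0.4478, 0.3936, 0.095]
orientation: [0.578, -0.405, 0.583, 0.403]
wrist_force: [0.1, -0.3, -0.0]
finger_gap: 0.0383
```

```bash
bash H.sh "(447,393,97)" 2
```

```text
t 11.72 p [447.9 393.6  94.8] gap 38.0 F [-0.3 -1.2  0.6] j6 -0.51 j5 0.81
tool axes x,y,z: [-0.004 -0.007 -1.   ] [-0.938  0.347  0.001] [ 0.347  0.938 -0.008]
(447, 393, 97) -> tool mm [-2.2  0.6 -0.9] rows@35 0.1
```

>>> carry_out([
  [0,0,0,0,60],
])

```text
time_s: 11.8
position: [0.4479, 0.3936, 0.0947]
orientation: [0.578, -0.405, 0.583, 0.403]
wrist_force: [0.0, -0.2, -0.2]
finger_gap: 0.0492
```

```bash
bash H.sh "(447,393,97)" 3
```

```text
t 11.95 p [447.8 393.6  94.6] gap 59.9 F [-0.6 -0.3 -0.5] j6 -0.51 j5 0.81
tool axes x,y,z: [-0.004 -0.007 -1.   ] [-0.938  0.347  0.001] [ 0.347  0.938 -0.008]
(447, 393, 97) -> tool mm [-2.4  0.6 -0.9] rows@35 0.1
```

>>> carry_out([
  [-40,0,0,0,60],
])

```text
time_s: 12.03
position: [0.4441, 0.3906, 0.1279]
orientation: [0.573, -0.406, 0.588, 0.402]
wrist_force: [0.4, -0.6, -0.1]
finger_gap: 0.0601
```

```bash
bash H.sh "(447,393,97)" 3
```

```text
t 12.18 p [449.5 395.2 136.9] gap 60.2 F [-0.3  0.1  0.2] j6 -0.51 j5 0.89
tool axes x,y,z: [ 0.    -0.004 -1.   ] [-0.938  0.347 -0.002] [ 0.347  0.938 -0.004]
(447, 393, 97) -> tool mm [39.9  1.7 -2.8] rows@35 1.1
```

>>> carry_out([
  [-40,0,0,0,60],
])

```text
time_s: 12.27
position: [0.4458, 0.3922, 0.1697]
orientation: [0.575, -0.406, 0.586, 0.402]
wrist_force: [-0.1, -0.1, -0.7]
finger_gap: 0.06
```

```bash
bash H.sh "(617,204.5,250)" 3;python3 - <<'E'
from est import *
s=snapshot("side")[:,:,::-1]
cv2.imwrite("pics/a6.png",np.hstack([cv2.resize(s[340:420,200:300],(700,560))]))
E
```

```text
t 12.42 p [450.9 396.5 178.3] gap 60.0 F [ 0.   0.4 -0.4] j6 -0.51 j5 0.96
tool axes x,y,z: [ 0.004 -0.001 -1.   ] [-0.938  0.347 -0.004] [0.347 0.938 0.   ]
(617, 204.5, 250) -> tool mm [ -70.8 -222.7 -122.4] rows@35 7.5
```

View pics/a6.png

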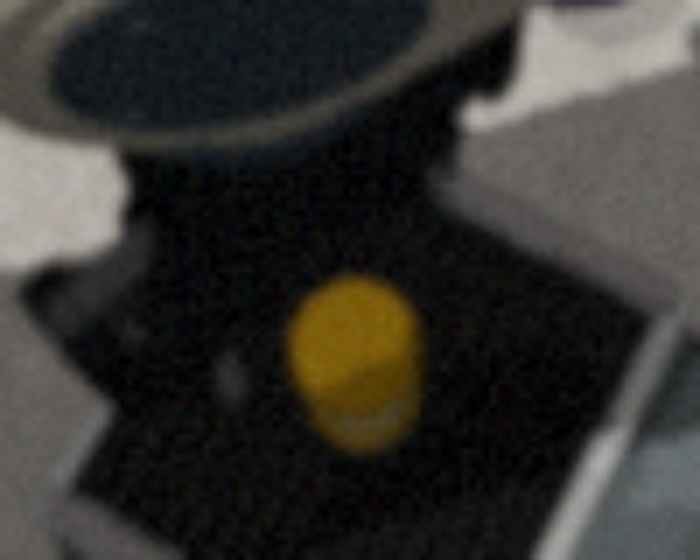

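Run:
```python
from est import *
print(atz("side",250.1,387.6,.130))
s=snapshot("side")[:,:,::-1].copy();t=snapshot("top")[:,:,::-1].copy()
print(manip.get_state()['time_s'])
cv2.imwrite("pics/raw_s2.png",s);cv2.imwrite("pics/raw_t2.png",t)
P=(.617,.2045)
S=[(circ(P,.022,.165,24),(0,255,0))]
cv2.imwrite("pics/a7.png",np.hstack([draw("side",s,S,(190,240,60,80),6),draw("top",t,S,(170,155,60,80),6)]))
```

```text
[0.44755621 0.39189504 0.13      ]
12.5667
```

View pics/a7.png

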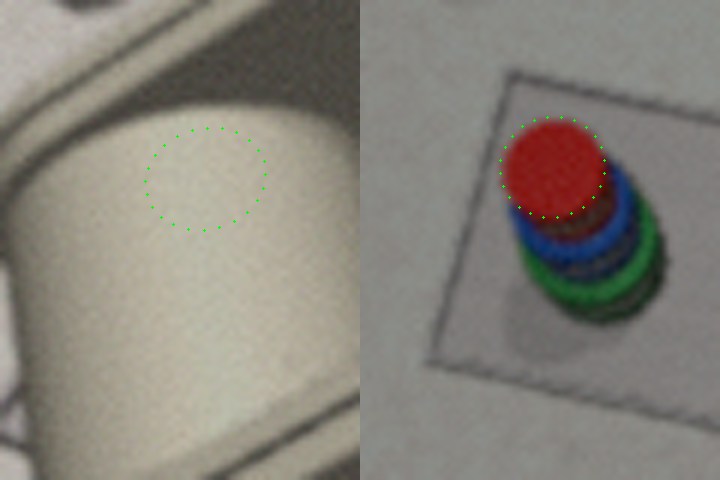

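>>> carry_out([
  [-25,-10,-5,0,65],
  [-30,-25,-14,0,65],
  [-15,-30,-16,0,65],
  [0,-30,-17,0,65],
  [0,-30,-17,0,65],
  [0,-30,-17,0,65],
  [0,-25,-14,0,65],
  [0,-15,-8,0,65],
])

```text
time_s: 13.23
position: [0.5927, 0.2197, 0.2359]
orientation: [0.57, -0.407, 0.587, 0.406]
wrist_force: [-1.0, 0.8, -0.6]
finger_gap: 0.065
```

```bash
bash H.sh "(617,204.5,230)" 4
```

```text
t 13.43 p [590.9 221.8 235.9] gap 65.4 F [-0.3 -0.8 -0. ] j6 -0.88 j5 1.13
tool axes x,y,z: [-0.02  -0.016 -1.   ] [-0.941  0.339  0.013] [ 0.338  0.941 -0.022]
(617, 204.5, 230) -> tool mm [  5.7 -30.5  -7.4] rows@35 0.9
```

>>> carry_out([
  [0,-30,-7,0,65],
])

```text
time_s: 13.52
position: [0.613, 0.2078, 0.2348]
orientation: [0.568, -0.407, 0.588, 0.408]
wrist_force: [1.2, -0.2, 0.1]
finger_gap: 0.0649
```

```bash
bash H.sh "(617,204.5,230)" 4
```

```text
t 13.72 p [616.  205.8 234.9] gap 65.2 F [-0.2  0.1 -0. ] j6 -0.91 j5 1.15
tool axes x,y,z: [-0.021 -0.016 -1.   ] [-0.941  0.338  0.015] [ 0.338  0.941 -0.022]
(617, 204.5, 230) -> tool mm [ 4.9 -1.5 -0.8] rows@35 0.1
```

>>> carry_out([
  [30,0,0,0,65],
  [0,0,0,0,65],
])

```text
time_s: 13.88
position: [0.6137, 0.2075, 0.2048]
orientation: [0.569, -0.407, 0.587, 0.407]
wrist_force: [-2.2, -0.4, -1.1]
finger_gap: 0.065
```

```bash
bash H.sh "(617,204.5,180)" 4
```

```text
t 14.08 p [618.2 208.4 211.4] gap 65.3 F [ 0.4  0.  -0. ] j6 -0.91 j5 1.09
tool axes x,y,z: [-0.011 -0.012 -1.   ] [-0.942  0.337  0.006] [ 0.336  0.942 -0.015]
(617, 204.5, 180) -> tool mm [31.4 -0.4 -3.6] rows@35 0.9
```

Another pulse, smaller, with lateral correction.

>>> carry_out([
  [25,0,-4,0,65],
  [0,0,0,0,65],
])

```text
time_s: 14.25
position: [0.6178, 0.2056, 0.1896]
orientation: [0.574, -0.409, 0.582, 0.406]
wrist_force: [-1.7, -0.3, -1.0]
finger_gap: 0.0647
```

```bash
bash H.sh "(617,204.5,126)" 4
```

```text
t 14.45 p [621.2 206.8 194.1] gap 64.8 F [ 0.4  1.1 -0.5] j6 -0.92 j5 1.05
tool axes x,y,z: [ 0.002 -0.008 -1.   ] [-0.942  0.336 -0.004] [ 0.336  0.942 -0.007]
(617, 204.5, 126) -> tool mm [68.1  3.4 -3.1] rows@35 2.0
```

>>> carry_out([
  [30,3,-3,0,65],
])

```text
time_s: 14.53
position: [0.6223, 0.2065, 0.1708]
orientation: [0.581, -0.412, 0.575, 0.404]
wrist_force: [0.5, -0.2, -0.2]
finger_gap: 0.0649
```

```bash
bash H.sh "(617,204.5,125)" 4
```

```text
t 14.73 p [617.2 204.7 164.5] gap 65.1 F [0.6 0.2 0.7] j6 -0.92 j5 0.99
tool axes x,y,z: [ 0.001 -0.008 -1.   ] [-0.942  0.336 -0.003] [ 0.336  0.942 -0.008]
(617, 204.5, 125) -> tool mm [39.5  0.2  0. ] rows@35 1.1
```

>>> carry_out([
  [38,0,0,0,65],
])

```text
time_s: 14.82
position: [0.6232, 0.2064, 0.1345]
orientation: [0.581, -0.412, 0.574, 0.403]
wrist_force: [1.5, 1.2, -0.1]
finger_gap: 0.0648
```

```bash
bash H.sh "(617,204.5,125)" 4;  python3 - <<'E'
from est import *
s=snapshot("side")[:,:,::-1]
cv2.imwrite("pics/a8.png",np.hstack([cv2.resize(s[220:320,170:270],(500,500))]))
E
```

```text
t 15.02 p [617.2 204.4 127.1] gap 65.0 F [ 0.4 -0.   0.3] j6 -0.92 j5 0.93
tool axes x,y,z: [-0.    -0.009 -1.   ] [-0.942  0.336 -0.003] [ 0.336  0.942 -0.008]
(617, 204.5, 125) -> tool mm [ 2.1  0.2 -0. ] rows@35 0.1
```

View pics/a8.png

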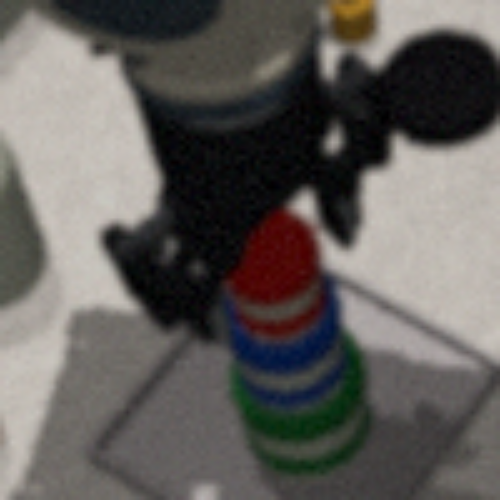

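>>> carry_out([
  [0,0,0,0,30],
])

```text
time_s: 15.15
position: [0.6189, 0.205, 0.1298]
orientation: [0.577, -0.41, 0.578, 0.405]
wrist_force: [0.1, -0.2, 0.1]
finger_gap: 0.0543
```

```bash
bash H.sh "(617,204.5,230)" 8
python3 - <<'E'
from est import *
s=snapshot("side")[:,:,::-1]
cv2.imwrite("pics/a9.png",np.hstack([cv2.resize(s[220:320,170:270],(500,500))]))
E
```

```text
t 15.55 p [619.3 204.9 130.5] gap 42.6 F [-0.5 -0.6  6.9] j6 -0.92 j5 0.93
tool axes x,y,z: [ 0.005 -0.007 -1.   ] [-0.942  0.336 -0.007] [ 0.336  0.942 -0.005]
(617, 204.5, 230) -> tool mm [-99.5   1.3  -1.7] rows@35 2.8
```

View pics/a9.png

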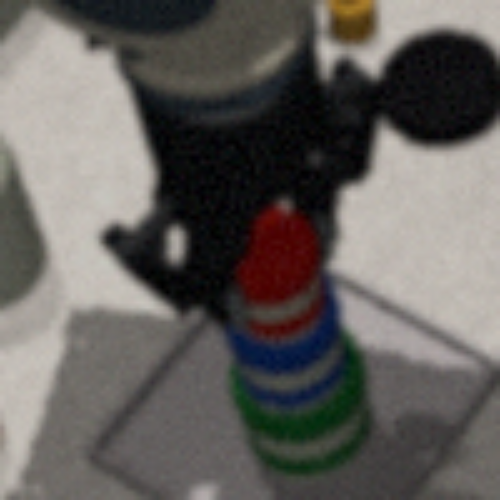

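>>> carry_out([
  [-40,0,0,0,30],
])

```text
time_s: 15.68
position: [0.6148, 0.2037, 0.1638]
orientation: [0.574, -0.409, 0.582, 0.406]
wrist_force: [-0.8, -0.6, -1.5]
finger_gap: 0.0427
```

```bash
bash H.sh "(647.4,-202.7,200)" 4
```

```text
t 15.88 p [620.3 205.6 171.9] gap 42.6 F [-0.1  0.2 -1.7] j6 -0.92 j5 1.0
tool axes x,y,z: [ 0.009 -0.006 -1.   ] [-0.942  0.336 -0.01 ] [ 0.336  0.942 -0.002]
(647.4, -202.7, 200) -> tool mm [ -25.5 -162.9 -375.6] rows@35 11.7
```

>>> carry_out([
  [-30,0,0,0,30],
])

```text
time_s: 15.97
position: [0.6159, 0.2045, 0.1963]
orientation: [0.576, -0.41, 0.58, 0.405]
wrist_force: [-0.8, -0.5, -1.9]
finger_gap: 0.0425
```

```bash
bash H.sh "(647.4,-202.7,200)" 4
```

```text
t 16.17 p [620.1 205.8 202.1] gap 42.7 F [-0.7  0.4 -1.5] j6 -0.92 j5 1.05
tool axes x,y,z: [ 0.01  -0.006 -1.   ] [-0.942  0.336 -0.011] [ 0.336  0.942 -0.002]
(647.4, -202.7, 200) -> tool mm [   4.7 -162.8 -375.7] rows@35 11.7
```

>>> carry_out([
  [0,-8,-18,0,30],
  [0,-14,-32,0,30],
  [0,-15,-35,0,30],
  [0,-15,-35,0,30],
  [0,-15,-35,0,30],
  [0,-15,-35,0,30],
  [0,-15,-35,0,30],
  [0,-15,-35,0,30],
  [0,-13,-30,0,30],
  [0,-8,-18,0,30],
])

```text
time_s: 17.0
position: [0.6337, -0.1371, 0.1865]
orientation: [0.571, -0.409, 0.581, 0.412]
wrist_force: [1.0, 0.8, -1.6]
finger_gap: 0.0426
```

```bash
bash H.sh "(647.4,-202.7,200)" 4
```

```text
t 17.2 p [ 633.8 -134.   186.8] gap 42.5 F [-0.4  0.3  0.2] j6 -1.46 j5 1.04
tool axes x,y,z: [-0.014 -0.003 -1.   ] [-0.945  0.325  0.013] [ 0.325  0.946 -0.007]
(647.4, -202.7, 200) -> tool mm [-13.2 -35.  -60.7] rows@35 2.0
```

>>> carry_out([
  [0,-17,-30,0,30],
])

```text
time_s: 17.28
position: [0.639, -0.1626, 0.1857]
orientation: [0.57, -0.408, 0.58, 0.416]
wrist_force: [1.2, -0.3, -1.4]
finger_gap: 0.0427
```

```bash
bash H.sh "(647.4,-202.7,190)" 4
```

```text
t 17.48 p [ 639.9 -166.9  186. ] gap 42.7 F [-0.2 -0.2 -0.7] j6 -1.51 j5 1.06
tool axes x,y,z: [-0.015 -0.002 -1.   ] [-0.946  0.325  0.014] [ 0.325  0.946 -0.007]
(647.4, -202.7, 190) -> tool mm [ -4.  -18.7 -31.4] rows@35 1.1
```

>>> carry_out([
  [0,-18,-30,0,30],
])

```text
time_s: 17.57
position: [0.6461, -0.1952, 0.1854]
orientation: [0.57, -0.408, 0.58, 0.416]
wrist_force: [1.4, -0.8, -1.2]
finger_gap: 0.0428
```

```bash
bash H.sh "(647.4,-202.7,150)" 4
```

```text
t 17.77 p [ 647.  -200.1  185.6] gap 42.8 F [ 0.   0.8 -1.9] j6 -1.55 j5 1.08
tool axes x,y,z: [-0.016 -0.001 -1.   ] [-0.946  0.325  0.015] [ 0.325  0.946 -0.007]
(647.4, -202.7, 150) -> tool mm [35.6 -1.8 -2.1] rows@35 1.0
```

>>> carry_out([
  [30,0,0,0,30],
  [0,0,0,0,30],
])

```text
time_s: 17.93
position: [0.6465, -0.1972, 0.1558]
orientation: [0.571, -0.408, 0.58, 0.414]
wrist_force: [-1.8, 0.9, -2.1]
finger_gap: 0.0427
```

```bash
bash H.sh "(647.4,-202.7,100)" 4
```

```text
t 18.13 p [ 651.  -199.2  162.4] gap 43.0 F [-0.2 -0.2 -1.2] j6 -1.55 j5 1.02
tool axes x,y,z: [-0.005 -0.004 -1.   ] [-0.946  0.323  0.003] [ 0.323  0.946 -0.006]
(647.4, -202.7, 100) -> tool mm [62.5  2.  -4.1] rows@35 1.8
```

>>> carry_out([
  [35,2,-4,0,30],
])

```text
time_s: 18.22
position: [0.6535, -0.2034, 0.1354]
orientation: [0.576, -0.416, 0.574, 0.407]
wrist_force: [2.4, -1.2, -0.5]
finger_gap: 0.0423
```

```bash
bash H.sh "(647.4,-202.7,95)" 4
```

```text
t 18.42 p [ 647.3 -202.2  127.8] gap 42.7 F [-0.4 -0.5 -0.5] j6 -1.56 j5 0.96
tool axes x,y,z: [-0.006 -0.004 -1.   ] [-0.946  0.323  0.005] [ 0.323  0.946 -0.006]
(647.4, -202.7, 95) -> tool mm [32.8 -0.5 -0.2] rows@35 0.9
```

>>> carry_out([
  [28,0,0,0,30],
])

```text
time_s: 18.5
position: [0.6519, -0.2037, 0.1065]
orientation: [0.575, -0.414, 0.575, 0.408]
wrist_force: [2.4, -0.9, 0.1]
finger_gap: 0.0426
```

```bash
bash H.sh "(647.4,-202.7,90)" 5
python3 - <<'E'
from est import *
s=snapshot("side")[:,:,::-1].copy();t=snapshot("top")[:,:,::-1].copy()
cv2.imwrite("pics/b1.png",np.hstack([draw("side",s,[],(255,130,65,80),6),draw("top",t,[],(315,165,65,80),6)]))
E
```

```text
t 18.75 p [ 647.8 -202.5  101.4] gap 42.6 F [-0.4 -0.1 -0.8] j6 -1.56 j5 0.92
tool axes x,y,z: [-0.005 -0.004 -1.   ] [-0.946  0.323  0.003] [ 0.323  0.946 -0.006]
(647.4, -202.7, 90) -> tool mm [11.4  0.3 -0.3] rows@35 0.3
```

View pics/b1.png

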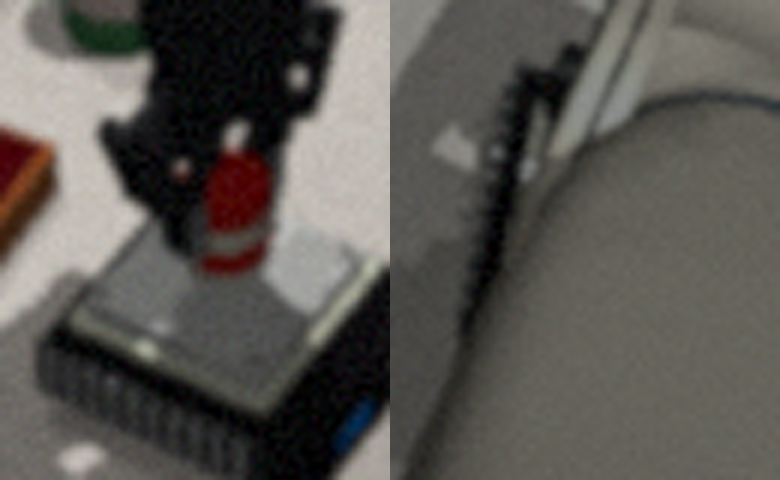

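>>> carry_out([
  [9,0,0,0,30],
])

```text
time_s: 18.93
position: [0.6498, -0.2032, 0.0952]
orientation: [0.574, -0.413, 0.576, 0.409]
wrist_force: [0.4, -0.0, -0.4]
finger_gap: 0.0428
```

```bash
bash H.sh "(647.4,-202.7,89)" 5
```

```text
t 19.18 p [ 648.  -202.6   92.6] gap 42.9 F [ 0.   0.1 -1.3] j6 -1.55 j5 0.9
tool axes x,y,z: [-0.004 -0.005 -1.   ] [-0.946  0.323  0.003] [ 0.323  0.946 -0.006]
(647.4, -202.7, 89) -> tool mm [ 3.6  0.5 -0.2] rows@35 0.1
```

>>> carry_out([
  [2.5,0,0,0,30],
])

```text
time_s: 19.27
position: [0.6484, -0.2028, 0.0906]
orientation: [0.573, -0.412, 0.577, 0.411]
wrist_force: [-0.6, 1.1, 0.2]
finger_gap: 0.0429
```

```bash
bash H.sh "(647.4,-202.7,89)" 3
```

```text
t 19.42 p [ 647.8 -202.6   89.8] gap 42.6 F [-0.3  0.4 -1.3] j6 -1.55 j5 0.9
tool axes x,y,z: [-0.005 -0.005 -1.   ] [-0.946  0.323  0.003] [ 0.323  0.946 -0.006]
(647.4, -202.7, 89) -> tool mm [ 0.9  0.3 -0.2] rows@35 0.0
```

>>> carry_out([
  [1.5,0,0,0,30],
])

```text
time_s: 19.5
position: [0.6479, -0.2027, 0.0894]
orientation: [0.573, -0.412, 0.577, 0.411]
wrist_force: [-7.0, 2.6, 20.9]
finger_gap: 0.0428
```

```bash
bash H.sh "(647.4,-202.7,89)" 3
```

```text
t 19.65 p [ 648.  -202.7   89.5] gap 42.8 F [-4.   1.4  7. ] j6 -1.55 j5 0.9
tool axes x,y,z: [-0.004 -0.005 -1.   ] [-0.946  0.323  0.003] [ 0.323  0.946 -0.006]
(647.4, -202.7, 89) -> tool mm [ 0.5  0.5 -0.2] rows@35 0.0
```

Contact at 89.5 as predicted. Release.

>>> carry_out([
  [0,0,0,0,48],
])

```text
time_s: 19.73
position: [0.6481, -0.2027, 0.09]
orientation: [0.573, -0.412, 0.577, 0.411]
wrist_force: [-0.5, -0.3, 0.5]
finger_gap: 0.0479
```

```bash
bash H.sh "" 2
```

```text
t 19.83 p [ 648.3 -202.8   89.9] gap 47.9 F [ 1.  -1.1 -0.1] j6 -1.55 j5 0.9
tool axes x,y,z: [-0.004 -0.005 -1.   ] [-0.946  0.323  0.002] [ 0.323  0.946 -0.006]
```

>>> carry_out([
  [0,0,0,0,68],
])

```text
time_s: 19.92
position: [0.6483, -0.2028, 0.0899]
orientation: [0.573, -0.412, 0.577, 0.411]
wrist_force: [-0.1, 1.0, -0.4]
finger_gap: 0.059
```

```bash
bash H.sh "" 3
```

```text
t 20.07 p [ 648.3 -202.8   89.8] gap 68.1 F [ 0.4 -0.2 -0. ] j6 -1.55 j5 0.9
tool axes x,y,z: [-0.004 -0.005 -1.   ] [-0.946  0.323  0.002] [ 0.323  0.946 -0.006]
```

>>> carry_out([
  [-40,0,0,0,75],
])

```text
time_s: 20.15
position: [0.6433, -0.201, 0.1221]
orientation: [0.57, -0.408, 0.58, 0.415]
wrist_force: [-1.0, -0.1, -0.5]
finger_gap: 0.0749
```

```bash
bash H.sh "" 4
```

```text
t 20.35 p [ 649.4 -202.9  131.1] gap 74.8 F [0.4 0.1 0.2] j6 -1.56 j5 0.96
tool axes x,y,z: [-0.001 -0.006 -1.   ] [-0.946  0.323 -0.001] [ 0.323  0.946 -0.006]
```

>>> carry_out([
  [-40,0,0,0,75],
])

```text
time_s: 20.43
position: [0.644, -0.2009, 0.1628]
orientation: [0.571, -0.408, 0.58, 0.414]
wrist_force: [-1.7, -0.5, -1.6]
finger_gap: 0.0751
```

```bash
bash H.sh "(617,204.5,190)" 4
python3 - <<'E'
from est import *
s=snapshot("side")[:,:,::-1].copy();t=snapshot("top")[:,:,::-1].copy()
S=[(circ((.645,-.202),.022,.124),(0,255,0)),(circ((.617,.2045),.027,.115),(0,255,0))]
cv2.imwrite("pics/b2.png",np.hstack([draw("side",s,S,(255,130,65,80),6),draw("side",s,S,(200,255,65,80),6)]))
cv2.imwrite("pics/b3.png",draw("top",t,S,(170,155,65,80),6))
E
```

```text
t 20.63 p [ 649.7 -202.7  171.5] gap 75.0 F [-1.4  0.7 -0.6] j6 -1.56 j5 1.03
tool axes x,y,z: [ 0.    -0.006 -1.   ] [-0.946  0.323 -0.002] [ 0.323  0.946 -0.006]
(617, 204.5, 190) -> tool mm [-21.  162.6 374.7] rows@35 11.7
```

View pics/b2.png

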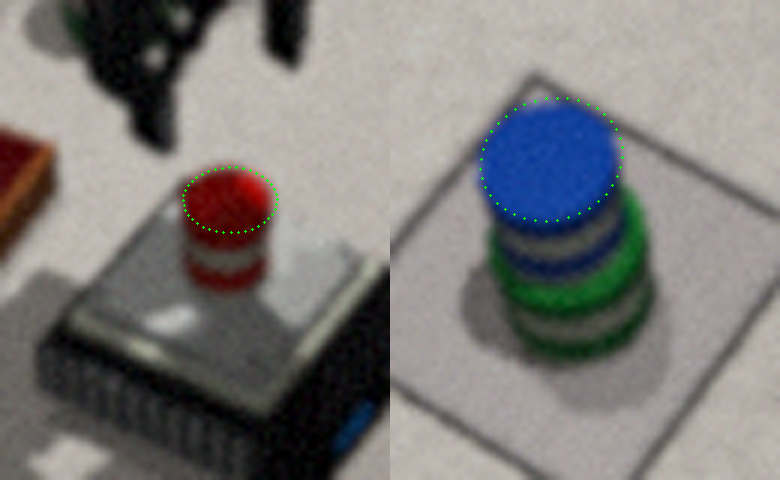

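View pics/b3.png

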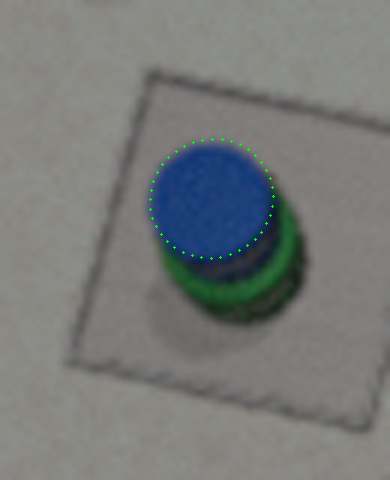

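>>> carry_out([
  [-5,8,18,0,75],
  [-5,14,32,0,75],
  [0,15,35,0,75],
  [0,15,35,0,75],
  [0,15,35,0,75],
  [0,15,35,0,75],
  [0,15,35,0,75],
  [0,15,35,0,75],
  [0,15,32,0,75],
  [0,9,20,0,75],
])

```text
time_s: 21.57
position: [0.6116, 0.1446, 0.1624]
orientation: [0.568, -0.404, 0.586, 0.412]
wrist_force: [-0.0, -0.3, 0.2]
finger_gap: 0.0751
```

```bash
bash H.sh "(616,204.5,150)" 4
```

```text
t 21.77 p [612.4 141.8 162.7] gap 75.1 F [-0.3 -0.1 -0. ] j6 -1.02 j5 1.0
tool axes x,y,z: [-0.026 -0.006 -1.   ] [-0.942  0.334  0.023] [ 0.334  0.943 -0.015]
(616, 204.5, 150) -> tool mm [12.2 17.3 60.5] rows@35 1.8
```

>>> carry_out([
  [0,8,30,0,75],
])

```text
time_s: 21.85
position: [0.6145, 0.1682, 0.1617]
orientation: [0.568, -0.404, 0.588, 0.41]
wrist_force: [0.8, 0.3, 0.3]
finger_gap: 0.0754
```

```bash
bash H.sh "(616,204.5,150)" 4
```

```text
t 22.05 p [614.8 171.7 161.9] gap 74.9 F [-0.1  0.1 -0.7] j6 -0.98 j5 1.01
tool axes x,y,z: [-0.027 -0.007 -1.   ] [-0.942  0.334  0.023] [ 0.334  0.942 -0.016]
(616, 204.5, 150) -> tool mm [11.6  9.6 31.5] rows@35 1.0
```

>>> carry_out([
  [0,9,30,0,75],
])

```text
time_s: 22.13
position: [0.6162, 0.1978, 0.1611]
orientation: [0.568, -0.403, 0.589, 0.41]
wrist_force: [1.1, 0.6, -0.4]
finger_gap: 0.0752
```

```bash
bash H.sh "(616,204.5,150)" 4
```

```text
t 22.33 p [616.3 201.9 161.3] gap 75.0 F [ 0.7  1.1 -0.3] j6 -0.93 j5 1.02
tool axes x,y,z: [-0.028 -0.008 -1.   ] [-0.942  0.334  0.024] [ 0.334  0.942 -0.016]
(616, 204.5, 150) -> tool mm [11.3  0.9  2.5] rows@35 0.3
```

>>> carry_out([
  [20,0,0,0,75],
  [0,0,0,0,75],
])

```text
time_s: 22.5
position: [0.616, 0.1989, 0.1414]
orientation: [0.568, -0.404, 0.587, 0.411]
wrist_force: [-1.0, -1.1, -1.6]
finger_gap: 0.0749
```

```bash
bash H.sh "(616,204.5,125)" 4
```

```text
t 22.7 p [618.9 200.4 145.5] gap 74.7 F [ 0.3 -1.4  0. ] j6 -0.93 j5 0.98
tool axes x,y,z: [-0.021 -0.006 -1.   ] [-0.942  0.336  0.018] [ 0.336  0.942 -0.013]
(616, 204.5, 125) -> tool mm [20.5  3.8  3.2] rows@35 0.6
```

>>> carry_out([
  [20,2,3,0,75],
  [0,2,0,0,75],
])

```text
time_s: 22.87
position: [0.6174, 0.2039, 0.1276]
orientation: [0.572, -0.405, 0.584, 0.409]
wrist_force: [-1.7, 0.1, 0.4]
finger_gap: 0.075
```

```bash
bash H.sh "(616,204.5,125)" 4
```

```text
t 23.07 p [619.6 204.6 131.1] gap 75.0 F [-0.1  0.5  0.2] j6 -0.93 j5 0.95
tool axes x,y,z: [-0.012 -0.003 -1.   ] [-0.942  0.337  0.01 ] [ 0.337  0.942 -0.007]
(616, 204.5, 125) -> tool mm [ 6.1  3.3 -1.3] rows@35 0.2
```

>>> carry_out([
  [25,3,-1,0,75],
  [0,4,0,0,75],
])

```text
time_s: 23.23
position: [0.6145, 0.2062, 0.1086]
orientation: [0.576, -0.406, 0.581, 0.408]
wrist_force: [-0.0, -0.5, -0.8]
finger_gap: 0.075
```

```bash
bash H.sh "(616,204.5,72)" 4
```

```text
t 23.43 p [617.4 207.4 112.9] gap 75.0 F [-0.4  0.7  0.2] j6 -0.92 j5 0.9
tool axes x,y,z: [-0.  0. -1.] [-0.942  0.337  0.   ] [0.337 0.942 0.   ]
(616, 204.5, 72) -> tool mm [40.9  0.3 -3.2] rows@35 1.2
```

Level. Down to about 72.

>>> carry_out([
  [25,0,-3,0,75],
])

```text
time_s: 23.52
position: [0.6206, 0.2063, 0.0933]
orientation: [0.581, -0.408, 0.575, 0.406]
wrist_force: [1.4, 0.6, -0.1]
finger_gap: 0.0748
```

```bash
bash H.sh "(616,204.5,72)" 4
```

```text
t 23.72 p [616.3 204.6  88.3] gap 75.0 F [0.7 0.2 0.3] j6 -0.93 j5 0.86
tool axes x,y,z: [-0.001 -0.    -1.   ] [-0.942  0.337  0.001] [ 0.337  0.942 -0.   ]
(616, 204.5, 72) -> tool mm [16.3  0.3 -0.2] rows@35 0.5
```

>>> carry_out([
  [15,0,0,0,75],
])

```text
time_s: 23.8
position: [0.619, 0.2054, 0.0766]
orientation: [0.58, -0.408, 0.576, 0.407]
wrist_force: [0.7, 0.5, 1.1]
finger_gap: 0.0747
```

```bash
bash H.sh "(616,204.5,72)" 5
python3 - <<'E'
from est import *
s=snapshot("side")[:,:,::-1]
cv2.imwrite("pics/b4.png",np.hstack([cv2.resize(s[240:340,170:270],(500,500))]))
E
```

```text
t 24.05 p [616.4 204.6  73.3] gap 74.9 F [-0.6  0.1  0.4] j6 -0.93 j5 0.83
tool axes x,y,z: [-0.001 -0.    -1.   ] [-0.942  0.337  0.001] [ 0.337  0.942 -0.   ]
(616, 204.5, 72) -> tool mm [ 1.3  0.3 -0.2] rows@35 0.0
```

View pics/b4.png

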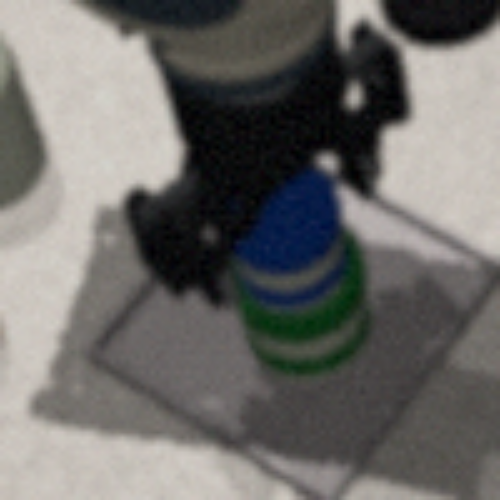

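>>> carry_out([
  [0,0,0,0,40],
])

```text
time_s: 24.18
position: [0.6167, 0.2047, 0.0738]
orientation: [0.578, -0.407, 0.578, 0.407]
wrist_force: [0.4, -0.5, 0.6]
finger_gap: 0.0643
```

```bash
bash H.sh "" 8
```

```text
t 24.58 p [617.1 204.9  74.1] gap 53.0 F [0.9 0.2 6. ] j6 -0.93 j5 0.83
tool axes x,y,z: [ 0.001  0.    -1.   ] [-0.942  0.337 -0.   ] [0.337 0.942 0.001]
```

>>> carry_out([
  [-30,0,0,0,40],
])

```text
time_s: 24.67
position: [0.613, 0.2035, 0.0989]
orientation: [0.575, -0.406, 0.581, 0.408]
wrist_force: [-1.0, -0.0, -3.0]
finger_gap: 0.053
```

```bash
bash H.sh "" 4
python3 - <<'E'
from est import *
s=snapshot("side")[:,:,::-1]
cv2.imwrite("pics/b5.png",np.hstack([cv2.resize(s[220:320,170:270],(500,500))]))
E
```

```text
t 24.87 p [617.1 204.7 104.4] gap 52.6 F [-0.2  0.2 -1.8] j6 -0.93 j5 0.88
tool axes x,y,z: [ 0.001  0.    -1.   ] [-0.942  0.337 -0.001] [0.337 0.942 0.001]
```

View pics/b5.png

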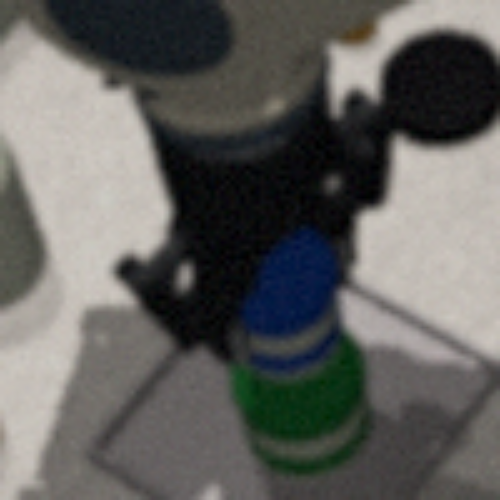

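>>> carry_out([
  [-40,0,0,0,40],
])

```text
time_s: 25.0
position: [0.6106, 0.2026, 0.1351]
orientation: [0.572, -0.405, 0.584, 0.409]
wrist_force: [-1.5, 0.6, -3.1]
finger_gap: 0.0528
```

```bash
bash H.sh "(453.3,-16.8,145)" 4
```

```text
t 25.2 p [616.4 204.5 143.4] gap 53.2 F [-1.2  0.7 -1.3] j6 -0.93 j5 0.95
tool axes x,y,z: [-0.  0. -1.] [-0.942  0.337  0.   ] [ 0.337  0.942 -0.   ]
(453.3, -16.8, 145) -> tool mm [  -1.6   79.1 -263.3] rows@35 7.9
```

>>> carry_out([
  [-3,5,-18,0,40],
  [-3,10,-32,0,40],
  [0,10,-35,0,40],
  [0,10,-35,0,40],
  [0,10,-35,0,40],
  [0,9,-30,0,40],
  [0,5,-16,0,40],
])

```text
time_s: 25.78
position: [0.4819, 0.0316, 0.1384]
orientation: [0.572, -0.406, 0.582, 0.412]
wrist_force: [-0.0, 1.2, -1.2]
finger_gap: 0.053
```

```bash
bash H.sh "(453.3,-16.8,145)" 4
```

```text
t 25.98 p [485.5  33.4 139.3] gap 53.0 F [-0.4  0.5 -0.8] j6 -1.19 j5 0.8
tool axes x,y,z: [-0.013 -0.001 -1.   ] [-0.944  0.331  0.012] [ 0.331  0.944 -0.005]
(453.3, -16.8, 145) -> tool mm [ -5.2  13.9 -58.1] rows@35 1.7
```

>>> carry_out([
  [0,7,-29,0,40],
])

```text
time_s: 26.07
position: [0.4731, 0.0105, 0.1397]
orientation: [0.574, -0.408, 0.579, 0.411]
wrist_force: [1.5, -0.7, -0.4]
finger_gap: 0.0524
```

```bash
bash H.sh "(453.3,-16.8,135)" 4
```

```text
t 26.27 p [469.8   8.8 139.2] gap 52.8 F [-0.8 -0.6 -2.2] j6 -1.24 j5 0.78
tool axes x,y,z: [-0.013 -0.    -1.   ] [-0.944  0.331  0.012] [ 0.331  0.944 -0.005]
(453.3, -16.8, 135) -> tool mm [  4.5   7.  -29.6] rows@35 0.9
```

>>> carry_out([
  [0,7,-29,0,40],
])

```text
time_s: 26.35
position: [0.4576, -0.014, 0.1399]
orientation: [0.574, -0.408, 0.578, 0.411]
wrist_force: [1.0, -0.9, -1.6]
finger_gap: 0.0526
```

```bash
bash H.sh "(453.3,-16.8,110)" 4
```

```text
t 26.55 p [454.3 -15.8 139.4] gap 52.9 F [ 0.5 -0.1 -2.1] j6 -1.29 j5 0.77
tool axes x,y,z: [-0.012 -0.    -1.   ] [-0.943  0.332  0.011] [ 0.331  0.943 -0.004]
(453.3, -16.8, 110) -> tool mm [29.5  0.3 -1.1] rows@35 0.8
```

>>> carry_out([
  [25,0,0,0,40],
  [0,0,0,0,40],
])

```text
time_s: 26.72
position: [0.457, -0.0144, 0.1148]
orientation: [0.575, -0.408, 0.579, 0.411]
wrist_force: [-1.6, 0.2, -1.9]
finger_gap: 0.053
```

```bash
bash H.sh "(453.3,-16.8,90)" 4
```

```text
t 26.92 p [459.2 -14.9 118. ] gap 52.5 F [ 1.1  0.3 -1.3] j6 -1.29 j5 0.71
tool axes x,y,z: [-0.002 -0.001 -1.   ] [-0.944  0.33   0.002] [ 0.33   0.944 -0.001]
(453.3, -16.8, 90) -> tool mm [28.   4.9 -3.8] rows@35 0.8
```

>>> carry_out([
  [27,5,-4,0,40],
])

```text
time_s: 27.0
position: [0.4584, -0.0169, 0.0949]
orientation: [0.579, -0.411, 0.574, 0.407]
wrist_force: [2.2, -0.6, -1.1]
finger_gap: 0.0529
```

```bash
bash H.sh "(453.3,-16.8,77)" 4
python3 - <<'E'
from est import *
s=snapshot("side")[:,:,::-1].copy();t=snapshot("top")[:,:,::-1].copy()
S=[(circ((.4525,-.0165),.06,.06),(0,0,255)),(circ((.4525,-.0165),.027,.078),(0,255,0))]
cv2.imwrite("pics/b6.png",np.hstack([draw("side",s,S,(285,205,85,85),6)]))
E
```

```text
t 27.2 p [453.  -16.9  91.5] gap 52.9 F [-0.1 -0.3 -1.4] j6 -1.3 j5 0.64
tool axes x,y,z: [-0.003 -0.001 -1.   ] [-0.944  0.331  0.003] [ 0.331  0.944 -0.002]
(453.3, -16.8, 77) -> tool mm [14.5 -0.3  0.2] rows@35 0.4
```

View pics/b6.png

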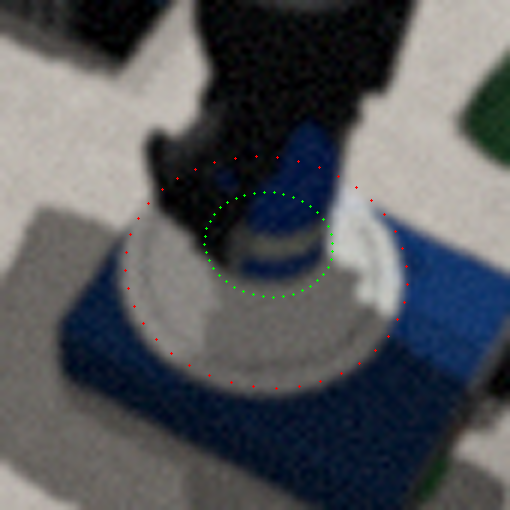

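Run:
```python
from est import *
def bot(n,c,r,z): return max(proj(n,p)[1] for p in circ(c,r,z))
for z in(.074,.086,.124): print(z,(bot("side",(.645,-.202),.022,z)-130+.5)*6)
for z in(.06,.078,.085,.09): print(z,(bot("side",(.4525,-.0165),.027,z)-205+.5)*6)
```

```text
0.074 307.1747545944155
0.086 289.67714203311107
0.124 232.49535963506247
0.06 320.67115712017585
0.078 296.5673831900294
0.085 287.02510730502706
0.09 280.15014307194207
```

>>> carry_out([
  [13,0,0,0,40],
])

```text
time_s: 27.38
position: [0.4563, -0.0171, 0.0814]
orientation: [0.578, -0.41, 0.576, 0.408]
wrist_force: [0.6, -0.4, -1.6]
finger_gap: 0.0528
```

```bash
bash H.sh "(453.3,-16.8,74)" 5
```

```text
t 27.63 p [454.4 -17.   79.7] gap 53.3 F [ 0.   0.1 -1.5] j6 -1.3 j5 0.61
tool axes x,y,z: [-0.    -0.001 -1.   ] [-0.944  0.331 -0.   ] [ 0.331  0.944 -0.001]
(453.3, -16.8, 74) -> tool mm [ 5.7  1.1 -0.2] rows@35 0.2
```

>>> carry_out([
  [3,0,0,0,40],
])

```text
time_s: 27.72
position: [0.455, -0.0171, 0.0776]
orientation: [0.577, -0.41, 0.577, 0.409]
wrist_force: [0.3, -0.3, -0.9]
finger_gap: 0.053
```

```bash
bash H.sh "(453.3,-16.8,73)" 4
```

```text
t 27.92 p [454.4 -17.   76.9] gap 52.9 F [ 0.3  0.  -1.2] j6 -1.3 j5 0.61
tool axes x,y,z: [-0.    -0.001 -1.   ] [-0.944  0.331 -0.   ] [ 0.331  0.944 -0.001]
(453.3, -16.8, 73) -> tool mm [ 3.9  1.1 -0.2] rows@35 0.1
```

>>> carry_out([
  [1.5,0,0,0,40],
])

```text
time_s: 28.0
position: [0.4546, -0.017, 0.0756]
orientation: [0.577, -0.409, 0.577, 0.409]
wrist_force: [-1.0, 0.2, -1.2]
finger_gap: 0.0531
```

```bash
bash H.sh "(453.3,-16.8,73)" 3
```

```text
t 28.15 p [454.3 -17.   75.3] gap 53.1 F [-0.7  0.3 -1.5] j6 -1.3 j5 0.6
tool axes x,y,z: [-0.    -0.001 -1.   ] [-0.944  0.331  0.   ] [ 0.331  0.944 -0.001]
(453.3, -16.8, 73) -> tool mm [ 2.3  1.1 -0.1] rows@35 0.1
```

>>> carry_out([
  [1.5,1,0,0,40],
])

```text
time_s: 28.23
position: [0.4537, -0.0167, 0.074]
orientation: [0.577, -0.409, 0.577, 0.409]
wrist_force: [-0.1, -0.4, -1.6]
finger_gap: 0.0528
```

```bash
bash H.sh "(453.3,-16.8,73)" 3
```

```text
t 28.38 p [453.1 -16.7  73.7] gap 53.2 F [-0.2  0.3 -1.4] j6 -1.3 j5 0.6
tool axes x,y,z: [-0.001 -0.001 -1.   ] [-0.944  0.331  0.   ] [ 0.331  0.944 -0.001]
(453.3, -16.8, 73) -> tool mm [ 0.7 -0.2 -0.1] rows@35 0.0
```

>>> carry_out([
  [1.2,0,0,0,40],
])

```text
time_s: 28.47
position: [0.4534, -0.0166, 0.0729]
orientation: [0.577, -0.409, 0.577, 0.409]
wrist_force: [-5.8, 2.5, 34.2]
finger_gap: 0.0529
```

```bash
bash H.sh "(453.3,-16.8,73)" 3
```

```text
t 28.62 p [453.4 -16.6  73.1] gap 52.7 F [-1.4  0.4  9.4] j6 -1.3 j5 0.6
tool axes x,y,z: [-0.    -0.001 -1.   ] [-0.944  0.33   0.   ] [ 0.33   0.944 -0.001]
(453.3, -16.8, 73) -> tool mm [ 0.1  0.  -0.2] rows@35 0.0
```

>>> carry_out([
  [0,0,0,0,58],
])

```text
time_s: 28.7
position: [0.4536, -0.0166, 0.0733]
orientation: [0.577, -0.409, 0.577, 0.409]
wrist_force: [0.3, -0.0, 0.4]
finger_gap: 0.058
```

```bash
bash H.sh "" 2
```

```text
t 28.8 p [453.6 -16.7  73.2] gap 58.0 F [ 0.  -1.1 -0.6] j6 -1.3 j5 0.6
tool axes x,y,z: [ 0.    -0.001 -1.   ] [-0.944  0.331 -0.   ] [ 0.331  0.944 -0.001]
```

>>> carry_out([
  [0,0,0,0,78],
])

```text
time_s: 28.88
position: [0.4537, -0.0167, 0.0732]
orientation: [0.577, -0.409, 0.577, 0.409]
wrist_force: [-0.6, 0.3, -0.2]
finger_gap: 0.0686
```

```bash
bash H.sh "" 4
```

```text
t 29.08 p [453.6 -16.7  73.1] gap 77.9 F [ 0.3 -0.9 -0.7] j6 -1.3 j5 0.6
tool axes x,y,z: [ 0.    -0.001 -1.   ] [-0.944  0.331 -0.   ] [ 0.331  0.944 -0.001]
```

>>> carry_out([
  [-40,0,0,0,85],
])

```text
time_s: 29.17
position: [0.4487, -0.0164, 0.1071]
orientation: [0.573, -0.406, 0.581, 0.412]
wrist_force: [-0.7, -0.1, -1.0]
finger_gap: 0.085
```

```bash
bash H.sh "" 4
```

```text
t 29.37 p [454.4 -16.7 113.8] gap 85.0 F [-0.1 -0.8  0.8] j6 -1.3 j5 0.69
tool axes x,y,z: [ 0.003 -0.001 -1.   ] [-0.944  0.331 -0.003] [0.331 0.944 0.   ]
```

>>> carry_out([
  [-40,0,0,0,85],
])

```text
time_s: 29.45
position: [0.4493, -0.0164, 0.1477]
orientation: [0.573, -0.407, 0.58, 0.411]
wrist_force: [-0.2, -0.0, -1.0]
finger_gap: 0.0844
```

```bash
bash H.sh "(616,204.5,130)" 4
python3 - <<'E'
from est import *
s=snapshot("side")[:,:,::-1].copy();t=snapshot("top")[:,:,::-1].copy()
S=[(circ((.4525,-.0165),.027,.114),(0,255,0)),(circ((.616,.2045),.032,.061),(0,0,255))]
cv2.imwrite("pics/b7.png",np.hstack([draw("side",s,S,(285,205,65,80),6),draw("side",s,S,(200,255,65,80),6)]))
cv2.imwrite("pics/b8.png",draw("top",t,S,(170,155,65,80),6))
E
```

```text
t 29.65 p [454.6 -16.7 154. ] gap 85.1 F [ 0.1  0.2 -0.4] j6 -1.3 j5 0.79
tool axes x,y,z: [ 0.004 -0.001 -1.   ] [-0.944  0.331 -0.004] [0.331 0.944 0.   ]
(616, 204.5, 130) -> tool mm [ 24.5 -79.2 262.1] rows@35 7.9
```

View pics/b7.png

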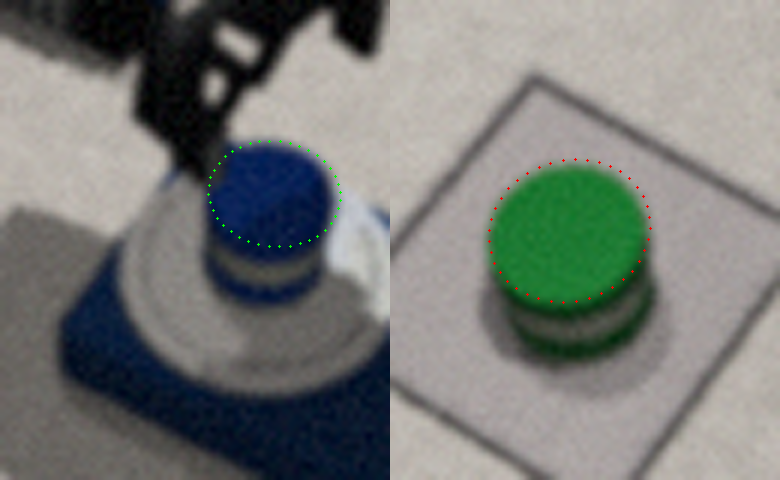

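View pics/b8.png

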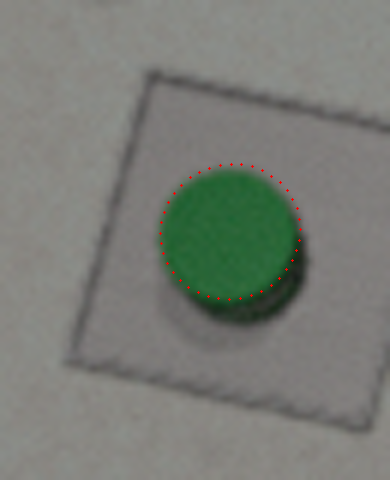

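>>> carry_out([
  [0,-5,18,0,85],
  [0,-10,32,0,85],
  [0,-10,35,0,85],
  [0,-10,35,0,85],
  [0,-10,35,0,85],
  [0,-9,30,0,85],
  [0,-5,16,0,85],
])

```text
time_s: 30.33
position: [0.5716, 0.1572, 0.142]
orientation: [0.573, -0.405, 0.583, 0.41]
wrist_force: [-0.2, -0.9, 0.8]
finger_gap: 0.0851
```

```bash
bash H.sh "(614.8,205,130)" 4
```

```text
t 30.53 p [569.2 154.3 141.9] gap 85.0 F [0.  0.1 0.6] j6 -0.98 j5 0.91
tool axes x,y,z: [-0.019 -0.004 -1.   ] [-0.941  0.337  0.016] [ 0.337  0.941 -0.01 ]
(614.8, 205, 130) -> tool mm [ 10.8 -26.   63.2] rows@35 2.0
```

>>> carry_out([
  [0,-13,31,0,85],
])

```text
time_s: 30.62
position: [0.587, 0.1751, 0.1397]
orientation: [0.569, -0.403, 0.588, 0.41]
wrist_force: [0.9, -0.1, -1.0]
finger_gap: 0.0855
```

```bash
bash H.sh "(614.8,205,130)" 4
```

```text
t 30.82 p [591.  178.2 140.7] gap 85.0 F [0.4 0.3 0.8] j6 -0.95 j5 0.94
tool axes x,y,z: [-0.02  -0.005 -1.   ] [-0.941  0.338  0.017] [ 0.337  0.941 -0.011]
(614.8, 205, 130) -> tool mm [ 10.1 -13.5  33.3] rows@35 1.1
```

>>> carry_out([
  [0,-13,31,0,85],
])

```text
time_s: 30.9
position: [0.609, 0.1985, 0.139]
orientation: [0.569, -0.403, 0.588, 0.409]
wrist_force: [-0.4, 0.4, -1.2]
finger_gap: 0.0849
```

```bash
bash H.sh "(614.8,205,130)" 4
```

```text
t 31.1 p [612.9 202.1 139.8] gap 85.0 F [-0.1 -0.5 -0.1] j6 -0.93 j5 0.97
tool axes x,y,z: [-0.021 -0.006 -1.   ] [-0.941  0.338  0.018] [ 0.338  0.941 -0.012]
(614.8, 205, 130) -> tool mm [ 9.8 -1.   3.5] rows@35 0.3
```

>>> carry_out([
  [25,0,0,0,85],
  [0,3,0,0,85],
])

```text
time_s: 31.27
position: [0.6081, 0.2005, 0.115]
orientation: [0.571, -0.404, 0.586, 0.409]
wrist_force: [-2.3, -1.1, -0.7]
finger_gap: 0.0848
```

```bash
bash H.sh "(614.8,205,110)" 4
```

```text
t 31.47 p [611.8 202.4 120. ] gap 85.1 F [ 0.9 -0.9  0.4] j6 -0.93 j5 0.92
tool axes x,y,z: [-0.014 -0.003 -1.   ] [-0.941  0.339  0.012] [ 0.339  0.941 -0.008]
(614.8, 205, 110) -> tool mm [ 9.9 -2.1  3.6] rows@35 0.3
```

>>> carry_out([
  [25,-2,4,0,85],
  [0,3,0,0,85],
])

```text
time_s: 31.63
position: [0.6136, 0.2063, 0.0977]
orientation: [0.576, -0.405, 0.582, 0.408]
wrist_force: [-1.2, -0.7, -0.8]
finger_gap: 0.0852
```

```bash
bash H.sh "(614.8,205,90)" 4
```

```text
t 31.83 p [615.7 207.1 101.7] gap 85.3 F [-0.1  0.   0.3] j6 -0.92 j5 0.88
tool axes x,y,z: [-0.004 -0.    -1.   ] [-0.941  0.339  0.003] [ 0.339  0.941 -0.002]
(614.8, 205, 90) -> tool mm [11.7  0.1 -2.3] rows@35 0.3
```

>>> carry_out([
  [25,0,-2,0,85],
])

```text
time_s: 31.92
position: [0.6189, 0.2067, 0.0821]
orientation: [0.581, -0.407, 0.576, 0.406]
wrist_force: [1.4, 0.2, 0.5]
finger_gap: 0.085
```

```bash
bash H.sh "(614.8,205,45)" 4
python3 - <<'E'
from est import *
s=snapshot("side")[:,:,::-1].copy()
cv2.imwrite("pics/b9.png",draw("side",s,[(circ((.6148,.205),.032,.061),(0,0,255))],(180,230,90,90),6))
E
```

```text
t 32.12 p [614.7 205.1  77.1] gap 84.9 F [0.2 0.8 0.8] j6 -0.92 j5 0.84
tool axes x,y,z: [-0.004 -0.001 -1.   ] [-0.941  0.339  0.004] [ 0.339  0.941 -0.002]
(614.8, 205, 45) -> tool mm [32.1 -0.2 -0. ] rows@35 0.9
```

View pics/b9.png

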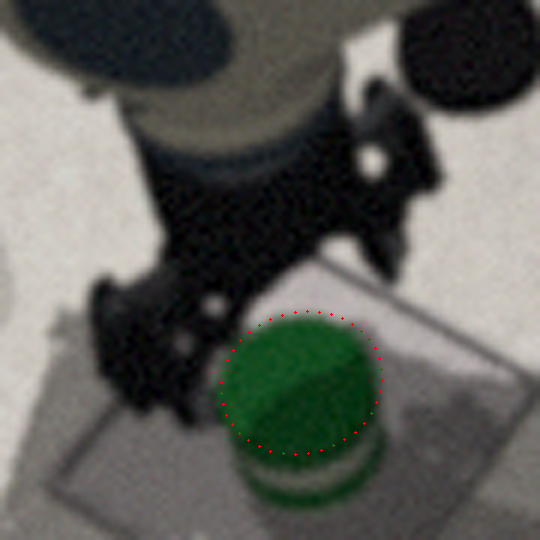

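>>> carry_out([
  [30,0,0,0,85],
])

```text
time_s: 32.25
position: [0.6199, 0.2068, 0.0536]
orientation: [0.581, -0.407, 0.576, 0.406]
wrist_force: [1.9, 0.7, -1.2]
finger_gap: 0.0852
```

```bash
bash H.sh "(614.8,205,16)" 5
```

```text
t 32.5 p [615.5 205.5  48.7] gap 84.5 F [ 0.4 -0.1  0.9] j6 -0.92 j5 0.79
tool axes x,y,z: [-0.003 -0.    -1.   ] [-0.941  0.339  0.003] [ 0.339  0.941 -0.001]
(614.8, 205, 16) -> tool mm [32.7  0.4 -0.7] rows@35 0.9
```

>>> carry_out([
  [30,0,0,0,85],
])

```text
time_s: 32.58
position: [0.6203, 0.2071, 0.0248]
orientation: [0.581, -0.407, 0.576, 0.406]
wrist_force: [1.6, 0.1, 0.1]
finger_gap: 0.0849
```

```bash
bash H.sh "(614.8,205,16)" 5
```

```text
t 32.83 p [615.9 205.6  19.9] gap 85.2 F [0.8 0.8 0.2] j6 -0.92 j5 0.75
tool axes x,y,z: [-0.002  0.    -1.   ] [-0.941  0.339  0.002] [ 0.339  0.941 -0.001]
(614.8, 205, 16) -> tool mm [ 3.9  0.8 -1. ] rows@35 0.1
```

>>> carry_out([
  [3,0.5,-1,0,85],
])

```text
time_s: 32.92
position: [0.6163, 0.2053, 0.0187]
orientation: [0.579, -0.406, 0.578, 0.407]
wrist_force: [-0.2, -0.1, 0.9]
finger_gap: 0.0851
```

```bash
bash H.sh "" 4
```

```text
t 33.12 p [615.4 205.   17.6] gap 85.2 F [ 0.5 -0.5  0.2] j6 -0.92 j5 0.74
tool axes x,y,z: [-0.001  0.    -1.   ] [-0.941  0.339  0.001] [ 0.339  0.941 -0.   ]
```

>>> carry_out([
  [0,0,0,0,50],
])

```text
time_s: 33.2
position: [0.6155, 0.2049, 0.018]
orientation: [0.578, -0.406, 0.579, 0.407]
wrist_force: [-0.8, -0.3, 0.6]
finger_gap: 0.0749
```

```bash
bash H.sh "" 8
```

```text
t 33.6 p [616.1 205.2  18.5] gap 63.0 F [-0.3  0.2  6.6] j6 -0.92 j5 0.74
tool axes x,y,z: [ 0.     0.001 -1.   ] [-0.941  0.339  0.   ] [0.339 0.941 0.001]
```

>>> carry_out([
  [-35,0,0,0,50],
])

```text
time_s: 33.68
position: [0.6114, 0.2037, 0.0477]
orientation: [0.575, -0.405, 0.582, 0.408]
wrist_force: [-1.1, 0.6, -2.0]
finger_gap: 0.0629
```

```bash
bash H.sh "" 4
python3 - <<'E'
from est import *
s=snapshot("side")[:,:,::-1].copy()
cv2.imwrite("pics/b10.png",draw("side",s,[],(180,230,90,90),6))
E
```

```text
t 33.88 p [616.7 205.4  54.3] gap 63.1 F [-0.3 -0.1 -1.6] j6 -0.92 j5 0.8
tool axes x,y,z: [ 0.002  0.001 -1.   ] [-0.941  0.339 -0.001] [0.339 0.941 0.002]
```

View pics/b10.png

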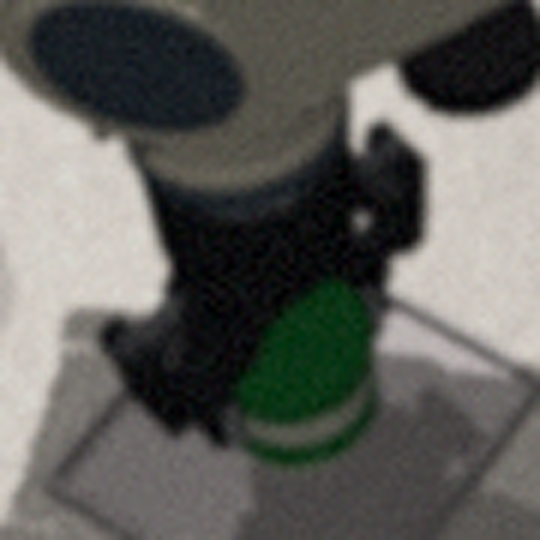

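>>> carry_out([
  [-41,0,0,0,50],
])

```text
time_s: 34.02
position: [0.6094, 0.203, 0.0855]
orientation: [0.573, -0.405, 0.584, 0.409]
wrist_force: [-0.9, -1.0, -2.6]
finger_gap: 0.0626
```

```bash
bash H.sh "" 4
```

```text
t 34.22 p [615.7 205.   94.1] gap 63.0 F [-0.5 -1.3 -2.2] j6 -0.92 j5 0.86
tool axes x,y,z: [ 0.     0.001 -1.   ] [-0.941  0.339  0.   ] [0.339 0.941 0.001]
```

>>> carry_out([
  [-41,0,0,0,50],
])

```text
time_s: 34.3
position: [0.6094, 0.203, 0.1262]
orientation: [0.573, -0.404, 0.584, 0.409]
wrist_force: [-0.9, -0.1, -2.0]
finger_gap: 0.0627
```

```bash
bash H.sh "" 4
```

```text
t 34.5 p [615.3 204.9 134.5] gap 63.0 F [-1.1 -0.1 -2.7] j6 -0.92 j5 0.93
tool axes x,y,z: [-0.     0.001 -1.   ] [-0.941  0.339  0.001] [0.339 0.941 0.   ]
```

>>> carry_out([
  [-41,0,0,0,50],
])

```text
time_s: 34.58
position: [0.6092, 0.2029, 0.1661]
orientation: [0.573, -0.404, 0.584, 0.409]
wrist_force: [-1.0, -1.0, -3.4]
finger_gap: 0.0626
```

```bash
bash H.sh "(434.1,-405.4,190)" 4
```

```text
t 34.78 p [614.9 204.7 174.6] gap 63.0 F [-0.2  0.6 -1.3] j6 -0.92 j5 1.01
tool axes x,y,z: [-0.001  0.    -1.   ] [-0.941  0.339  0.001] [ 0.339  0.941 -0.   ]
(434.1, -405.4, 190) -> tool mm [ -15.4  -36.6 -635.3] rows@35 18.2
```

>>> carry_out([
  [-5,-1,-18,0,50],
  [-5,-2,-30,0,50],
  [-3,-2,-35,0,50],
  [-1,-2,-35,0,50],
  [-1,-2,-35,0,50],
  [-1,-2,-35,0,50],
  [-1,-2,-35,0,50],
  [-1,-2,-35,0,50],
  [-1,-2,-35,0,50],
  [-1,-2,-35,0,50],
])

```text
time_s: 35.62
position: [0.5028, -0.1209, 0.177]
orientation: [0.566, -0.402, 0.586, 0.417]
wrist_force: [0.9, -0.2, -1.5]
finger_gap: 0.0629
```

```bash
python3 go.py "(434.1,-405.4,190)"
```

```text
t 35.62 p [ 502.8 -120.9  177. ] gap 62.9 F [ 0.9 -0.2 -1.5] j6 -1.48 j5 0.93
tool axes x,y,z: [-0.035 -0.    -0.999] [-0.944  0.329  0.033] [ 0.329  0.944 -0.012]
(434.1, -405.4, 190) -> tool mm [ -10.6  -28.2 -291.4] rows@35 8.4
```

>>> carry_out([
  [-1,-3,-35,0,50],
  [-1,-3,-35,0,50],
  [-1,-3,-35,0,50],
  [-1,-3,-35,0,50],
  [-1,-3,-35,0,50],
  [0,-3,-30,0,50],
  [0,-2,-18,0,50],
])

```text
time_s: 36.2
position: [0.4293, -0.3481, 0.1715]
orientation: [0.562, -0.393, 0.591, 0.424]
wrist_force: [0.3, -0.3, -1.6]
finger_gap: 0.0626
```

```bash
bash H.sh "(434.1,-405.4,190)" 4
```

```text
t 36.4 p [ 430.3 -345.5  171.7] gap 63.0 F [-1.  -0.2 -1.8] j6 -1.9 j5 0.97
tool axes x,y,z: [-0.058  0.012 -0.998] [-0.942  0.331  0.059] [ 0.331  0.943 -0.008]
(434.1, -405.4, 190) -> tool mm [-19.3 -22.3 -55.4] rows@35 1.8
```

>>> carry_out([
  [-20,-11,-28,0,50],
])

```text
time_s: 36.48
position: [0.4292, -0.3693, 0.1867]
orientation: [0.561, -0.389, 0.591, 0.429]
wrist_force: [0.3, 0.2, -2.8]
finger_gap: 0.0627
```

```bash
bash H.sh "(434.1,-405.4,190)" 4
```

```text
t 36.68 p [ 432.6 -375.   190.9] gap 62.5 F [ 0.1  0.3 -1.4] j6 -1.94 j5 1.03
tool axes x,y,z: [-0.058  0.013 -0.998] [-0.942  0.331  0.059] [ 0.331  0.944 -0.007]
(434.1, -405.4, 190) -> tool mm [  0.4 -11.5 -28.2] rows@35 0.9
```

>>> carry_out([
  [-20,-11,-28,0,50],
])

```text
time_s: 36.77
position: [0.432, -0.3981, 0.2058]
orientation: [0.561, -0.389, 0.59, 0.43]
wrist_force: [0.1, 0.7, -3.4]
finger_gap: 0.0632
```

```bash
bash H.sh "(434.1,-405.4,190)" 4
```

```text
t 36.97 p [ 434.9 -404.3  210. ] gap 62.8 F [-0.4  0.7 -2.2] j6 -1.97 j5 1.09
tool axes x,y,z: [-0.058  0.014 -0.998] [-0.942  0.331  0.06 ] [ 0.331  0.944 -0.007]
(434.1, -405.4, 190) -> tool mm [20.  -0.8 -1.2] rows@35 0.6
```

>>> carry_out([
  [40,0,0,0,50],
  [0,0,0,0,50],
])

```text
time_s: 37.13
position: [0.4323, -0.4008, 0.1686]
orientation: [0.562, -0.393, 0.59, 0.426]
wrist_force: [-2.0, 2.2, -3.1]
finger_gap: 0.063
```

```bash
bash H.sh "(434.1,-405.4,190)" 4
```

```text
t 37.33 p [ 437.  -405.7  176.8] gap 62.8 F [-0.4  0.7 -2. ] j6 -1.97 j5 1.01
tool axes x,y,z: [-0.049  0.005 -0.999] [-0.943  0.33   0.048] [ 0.329  0.944 -0.012]
(434.1, -405.4, 190) -> tool mm [-13.1   3.4  -0.8] rows@35 0.4
```

>>> carry_out([
  [41,0,0,0,50],
  [-35,3,0,0,50],
])

```text
time_s: 37.5
position: [0.4309, -0.4009, 0.1543]
orientation: [0.561, -0.39, 0.591, 0.429]
wrist_force: [-5.0, 4.7, -9.3]
finger_gap: 0.0629
```

```bash
bash H.sh "(434.1,-405.4,190)" 5
```

```text
t 37.75 p [ 439.5 -409.1  179.8] gap 62.9 F [-0.7  0.2 -2. ] j6 -1.97 j5 0.99
tool axes x,y,z: [-0.033 -0.01  -0.999] [-0.944  0.329  0.028] [ 0.329  0.944 -0.02 ]
(434.1, -405.4, 190) -> tool mm [-10.1   6.6   1.5] rows@35 0.3
```

>>> carry_out([
  [41,0,0,0,50],
  [-35,3,0,0,50],
])

```text
time_s: 37.92
position: [0.4332, -0.4049, 0.1586]
orientation: [0.563, -0.399, 0.589, 0.42]
wrist_force: [-4.1, 5.5, -9.7]
finger_gap: 0.0629
```

```bash
bash H.sh "(434.1,-405.4,190)" 5
```

```text
t 38.17 p [ 441.6 -412.7  183.7] gap 62.7 F [ 0.4  1.  -1.2] j6 -1.97 j5 0.97
tool axes x,y,z: [-0.015 -0.027 -1.   ] [-0.944  0.329  0.006] [ 0.329  0.944 -0.03 ]
(434.1, -405.4, 190) -> tool mm [-6.4  9.5  4.2] rows@35 0.3
```

>>> carry_out([
  [0,-15,36,0,50],
  [0,16,-32,0,50],
])

```text
time_s: 38.33
position: [0.4512, -0.4011, 0.1897]
orientation: [0.566, -0.422, 0.582, 0.404]
wrist_force: [1.4, 0.4, -0.7]
finger_gap: 0.0629
```

```bash
bash H.sh "(434.1,-405.4,190)" 5
```

```text
t 38.58 p [ 439.7 -412.4  189. ] gap 62.7 F [ 0.5 -0.9 -1.6] j6 -1.97 j5 0.97
tool axes x,y,z: [-0.009 -0.034 -0.999] [-0.942  0.335 -0.003] [ 0.334  0.942 -0.036]
(434.1, -405.4, 190) -> tool mm [-1.1  7.6  4.7] rows@35 0.3
```

>>> carry_out([
  [-41,0,0,0,50],
  [38,0,0,0,50],
])

```text
time_s: 38.75
position: [0.4421, -0.416, 0.202]
orientation: [0.57, -0.42, 0.587, 0.394]
wrist_force: [3.7, -3.6, 1.1]
finger_gap: 0.0631
```

```bash
bash H.sh "(434.1,-405.4,190)" 5
```

```text
t 39.0 p [ 435.3 -409.7  187.5] gap 62.9 F [ 0.9 -0.3 -1.9] j6 -1.97 j5 0.97
tool axes x,y,z: [-0.017 -0.026 -1.   ] [-0.941  0.337  0.008] [ 0.337  0.941 -0.031]
(434.1, -405.4, 190) -> tool mm [-2.6  2.6  3.5] rows@35 0.1
```

>>> carry_out([
  [-41,0,0,0,50],
  [38,0,0,0,50],
])

```text
time_s: 39.17
position: [0.4387, -0.4133, 0.2017]
orientation: [0.569, -0.415, 0.588, 0.399]
wrist_force: [3.6, -3.8, 0.7]
finger_gap: 0.0632
```

```bash
bash H.sh "(434.1,-405.4,190)" 5
```

```text
t 39.42 p [ 431.9 -406.9  187.7] gap 62.5 F [-0.5  0.1 -1.3] j6 -1.97 j5 0.99
tool axes x,y,z: [-0.027 -0.017 -0.999] [-0.941  0.338  0.02 ] [ 0.338  0.941 -0.025]
(434.1, -405.4, 190) -> tool mm [-2.4 -1.5  2.1] rows@35 0.1
```

>>> carry_out([
  [-41,0,0,0,50],
  [38,0,0,0,50],
])

```text
time_s: 39.58
position: [0.4358, -0.4103, 0.2016]
orientation: [0.568, -0.41, 0.589, 0.403]
wrist_force: [2.9, -3.4, -0.2]
finger_gap: 0.0631
```

```bash
bash H.sh "(434.1,-405.4,190)" 5
```

```text
t 39.83 p [ 428.8 -403.9  187.9] gap 62.9 F [ 0.7  0.2 -0.6] j6 -1.97 j5 1.0
tool axes x,y,z: [-0.037 -0.008 -0.999] [-0.94   0.339  0.032] [ 0.338  0.941 -0.02 ]
(434.1, -405.4, 190) -> tool mm [-2.3 -5.4  0.4] rows@35 0.2
```

>>> carry_out([
  [-41,0,0,0,50],
  [38,0,0,0,50],
])

```text
time_s: 40.0
position: [0.4329, -0.4074, 0.2017]
orientation: [0.567, -0.405, 0.59, 0.408]
wrist_force: [3.1, -3.5, -0.2]
finger_gap: 0.0628
```

```bash
bash H.sh "(490,-90,195)" 5
```

```text
t 40.25 p [ 425.9 -401.   188.3] gap 62.5 F [-0.7  0.4 -1.2] j6 -1.97 j5 1.01
tool axes x,y,z: [-0.046  0.001 -0.999] [-0.94   0.338  0.044] [ 0.338  0.941 -0.014]
(490, -90, 195) -> tool mm [ -9.2  45.2 314.2] rows@35 9.1
```

>>> carry_out([
  [-2,2,20,0,50],
  [-1,4,32,0,50],
  [0,4,35,0,50],
  [0,4,35,0,50],
  [0,4,35,0,50],
  [0,4,35,0,50],
  [0,4,35,0,50],
  [0,4,30,0,50],
  [0,2,18,0,50],
])

```text
time_s: 41.0
position: [0.4981, -0.1292, 0.1985]
orientation: [0.57, -0.4, 0.591, 0.408]
wrist_force: [-0.2, -1.2, -1.3]
finger_gap: 0.063
```

```bash
bash H.sh "(490,-90,195)" 5
```

```text
t 41.25 p [ 497.5 -132.2  198. ] gap 63.0 F [ 0.3 -0.5 -2.1] j6 -1.48 j5 0.97
tool axes x,y,z: [-0.032 -0.008 -0.999] [-0.937  0.348  0.027] [ 0.348  0.937 -0.019]
(490, -90, 195) -> tool mm [ 2.8 21.7 37. ] rows@35 1.2
```

>>> carry_out([
  [0,8,40,0,50],
])

```text
time_s: 41.33
position: [0.5042, -0.0969, 0.198]
orientation: [0.571, -0.399, 0.593, 0.405]
wrist_force: [1.3, 0.2, -2.1]
finger_gap: 0.0628
```

```bash
bash H.sh "" 4
```

```text
t 41.53 p [504.  -92.4 197.6] gap 62.8 F [ 0.7  0.  -1.9] j6 -1.4 j5 0.97
tool axes x,y,z: [-0.031 -0.009 -0.999] [-0.937  0.348  0.026] [ 0.347  0.938 -0.019]
```

>>> carry_out([
  [0,8,40,0,50],
])

```text
time_s: 41.62
position: [0.5104, -0.0573, 0.1973]
orientation: [0.57, -0.399, 0.593, 0.405]
wrist_force: [0.6, 0.2, -2.2]
finger_gap: 0.0631
```

```bash
bash H.sh "" 4
```

```text
t 41.82 p [510.5 -52.8 197.1] gap 62.7 F [-0.1 -0.2 -1.8] j6 -1.33 j5 0.97
tool axes x,y,z: [-0.032 -0.009 -0.999] [-0.937  0.347  0.026] [ 0.347  0.938 -0.02 ]
```

>>> carry_out([
  [0,8,40,0,50],
])

```text
time_s: 41.9
position: [0.5166, -0.0177, 0.1966]
orientation: [0.57, -0.399, 0.593, 0.405]
wrist_force: [1.5, -0.7, -1.7]
finger_gap: 0.0627
```

```bash
bash H.sh "" 4
```

```text
t 42.1 p [516.8 -13.3 196.5] gap 62.5 F [ 0.8 -0.1 -0.4] j6 -1.25 j5 0.97
tool axes x,y,z: [-0.032 -0.01  -0.999] [-0.938  0.347  0.026] [ 0.346  0.938 -0.02 ]
```

>>> carry_out([
  [38,0,0,0,50],
  [-38,3,0,0,50],
])

```text
time_s: 42.27
position: [0.5085, -0.0149, 0.1785]
orientation: [0.561, -0.394, 0.599, 0.413]
wrist_force: [-4.8, 0.2, -6.3]
finger_gap: 0.0632
```

```bash
bash H.sh "" 5
```

```text
t 42.52 p [518.8 -14.8 200.8] gap 62.9 F [-1.4  0.9 -0.7] j6 -1.25 j5 0.96
tool axes x,y,z: [-0.017 -0.011 -1.   ] [-0.937  0.348  0.012] [ 0.348  0.937 -0.016]
```

>>> carry_out([
  [38,0,0,0,50],
  [-38,3,0,0,50],
])

```text
time_s: 42.68
position: [0.5111, -0.0152, 0.1846]
orientation: [0.568, -0.398, 0.594, 0.408]
wrist_force: [-4.0, 0.0, -5.3]
finger_gap: 0.0629
```

```bash
bash H.sh "(434.1,-405.4,190)" 5
```

```text
t 42.93 p [521.  -15.1 206.4] gap 62.9 F [-0.8 -0.1 -1.4] j6 -1.25 j5 0.95
tool axes x,y,z: [ 0.003 -0.012 -1.   ] [-0.937  0.349 -0.007] [ 0.349  0.937 -0.01 ]
(434.1, -405.4, 190) -> tool mm [  20.9  -54.9 -395.8] rows@35 11.4
```

>>> carry_out([
  [0,-5.5,-41,0,50],
])

```text
time_s: 43.02
position: [0.5134, -0.0518, 0.2089]
orientation: [0.58, -0.41, 0.58, 0.4]
wrist_force: [0.7, -0.3, -0.7]
finger_gap: 0.0631
```

```bash
bash H.sh "" 3
```

```text
t 43.17 p [511.4 -57.1 209. ] gap 63.1 F [ 0.1  0.4 -1.9] j6 -1.33 j5 0.95
tool axes x,y,z: [ 0.007 -0.013 -1.   ] [-0.936  0.352 -0.011] [ 0.352  0.936 -0.01 ]
```

>>> carry_out([
  [0,-5.5,-41,0,50],
])

```text
time_s: 43.25
position: [0.5037, -0.0925, 0.2111]
orientation: [0.582, -0.409, 0.58, 0.398]
wrist_force: [1.2, -0.1, -1.3]
finger_gap: 0.0628
```

```bash
bash H.sh "" 3
```

```text
t 43.4 p [502.2 -97.2 211. ] gap 63.1 F [-0.3  1.1 -1.1] j6 -1.41 j5 0.95
tool axes x,y,z: [ 0.01  -0.014 -1.   ] [-0.935  0.355 -0.014] [ 0.355  0.935 -0.009]
```

>>> carry_out([
  [0,-5.5,-41,0,50],
])

```text
time_s: 43.48
position: [0.4942, -0.1325, 0.2125]
orientation: [0.583, -0.409, 0.58, 0.397]
wrist_force: [0.1, 0.1, -1.3]
finger_gap: 0.0627
```

```bash
bash H.sh "" 3
```

```text
t 43.63 p [ 493.  -137.2  212.5] gap 62.6 F [ 0.6  0.7 -1.1] j6 -1.49 j5 0.95
tool axes x,y,z: [ 0.012 -0.014 -1.   ] [-0.934  0.357 -0.016] [ 0.357  0.934 -0.009]
```

>>> carry_out([
  [0,-5.5,-41,0,50],
])

```text
time_s: 43.72
position: [0.4848, -0.1724, 0.2134]
orientation: [0.583, -0.408, 0.58, 0.396]
wrist_force: [0.9, -0.9, -1.3]
finger_gap: 0.0629
```

```bash
bash H.sh "" 3
```

```text
t 43.87 p [ 483.7 -177.4  213.5] gap 62.7 F [-0.3  0.4 -1.8] j6 -1.57 j5 0.95
tool axes x,y,z: [ 0.013 -0.015 -1.   ] [-0.933  0.359 -0.018] [ 0.359  0.933 -0.009]
```

>>> carry_out([
  [0,-5.5,-41,0,50],
])

```text
time_s: 43.95
position: [0.4753, -0.2126, 0.2141]
orientation: [0.584, -0.408, 0.58, 0.395]
wrist_force: [0.9, -0.8, -1.7]
finger_gap: 0.0628
```

```bash
bash H.sh "(434.1,-405.4,190)" 3
```

```text
t 44.1 p [ 474.3 -217.8  214.3] gap 62.9 F [ 0.3  0.6 -1.5] j6 -1.65 j5 0.95
tool axes x,y,z: [ 0.014 -0.015 -1.   ] [-0.933  0.361 -0.019] [ 0.361  0.933 -0.009]
(434.1, -405.4, 190) -> tool mm [  26.6  -29.7 -189.2] rows@35 5.5
```

>>> carry_out([
  [0,-6.5,-41,0,50],
])

```text
time_s: 44.18
position: [0.4665, -0.253, 0.2146]
orientation: [0.584, -0.407, 0.581, 0.395]
wrist_force: [0.4, 0.3, -1.6]
finger_gap: 0.0629
```

```bash
bash H.sh "" 3
```

```text
t 44.33 p [ 465.9 -258.5  215. ] gap 63.2 F [-0.8  0.7 -1.3] j6 -1.72 j5 0.96
tool axes x,y,z: [ 0.015 -0.015 -1.   ] [-0.932  0.362 -0.019] [ 0.362  0.932 -0.009]
```

>>> carry_out([
  [0,-6.5,-41,0,50],
])

```text
time_s: 44.42
position: [0.458, -0.2934, 0.2151]
orientation: [0.584, -0.407, 0.581, 0.394]
wrist_force: [0.8, -0.3, -2.6]
finger_gap: 0.063
```

```bash
bash H.sh "" 3
```

```text
t 44.57 p [ 457.5 -299.1  215.6] gap 62.9 F [ 0.5 -0.1 -2.6] j6 -1.79 j5 0.97
tool axes x,y,z: [ 0.015 -0.015 -1.   ] [-0.931  0.363 -0.02 ] [ 0.363  0.932 -0.009]
```

>>> carry_out([
  [0,-6.5,-41,0,50],
])

```text
time_s: 44.65
position: [0.4496, -0.3337, 0.2155]
orientation: [0.585, -0.406, 0.581, 0.394]
wrist_force: [1.1, -0.0, -0.6]
finger_gap: 0.0629
```

```bash
bash H.sh "" 3
```

```text
t 44.8 p [ 449.  -339.6  216.1] gap 62.9 F [ 1.6  1.  -1.8] j6 -1.86 j5 0.98
tool axes x,y,z: [ 0.016 -0.015 -1.   ] [-0.931  0.364 -0.02 ] [ 0.365  0.931 -0.009]
```

>>> carry_out([
  [0,-6.5,-41,0,50],
])

```text
time_s: 44.88
position: [0.4411, -0.3739, 0.2158]
orientation: [0.585, -0.406, 0.581, 0.394]
wrist_force: [1.0, 0.6, -1.8]
finger_gap: 0.0628
```

```bash
bash H.sh "(434.1,-405.4,190)" 4
```

```text
t 45.08 p [ 440.4 -379.   216.3] gap 62.6 F [-0.2  0.8 -2.6] j6 -1.93 j5 1.0
tool axes x,y,z: [ 0.015 -0.014 -1.   ] [-0.931  0.365 -0.019] [ 0.365  0.931 -0.008]
(434.1, -405.4, 190) -> tool mm [ 26.6  -3.3 -26.6] rows@35 1.1
```

Now the last lateral step, then an up/down pulse (net down) to level.

>>> carry_out([
  [0,-3,-27,0,50],
])

```text
time_s: 45.17
position: [0.4341, -0.4005, 0.216]
orientation: [0.586, -0.405, 0.582, 0.393]
wrist_force: [-0.1, 0.7, -2.1]
finger_gap: 0.0629
```

```bash
bash H.sh "" 4
```

```text
t 45.37 p [ 433.6 -403.8  216.4] gap 62.7 F [-0.1 -0.2 -1.4] j6 -1.97 j5 1.01
tool axes x,y,z: [ 0.015 -0.013 -1.   ] [-0.931  0.365 -0.019] [ 0.365  0.931 -0.007]
```

>>> carry_out([
  [-38,0,0,0,50],
  [41,0,0,0,50],
])

```text
time_s: 45.53
position: [0.4371, -0.4035, 0.2252]
orientation: [0.586, -0.408, 0.581, 0.39]
wrist_force: [4.3, -2.7, 0.1]
finger_gap: 0.0632
```

```bash
bash H.sh "(434.1,-405.4,150)" 5
```

```text
t 45.78 p [ 431.  -398.5  213.1] gap 62.8 F [ 0.7  0.4 -2.1] j6 -1.97 j5 1.02
tool axes x,y,z: [ 0.005 -0.003 -1.   ] [-0.932  0.363 -0.005] [ 0.363  0.932 -0.001]
(434.1, -405.4, 150) -> tool mm [63.2 -5.1 -5.2] rows@35 1.8
```

>>> carry_out([
  [-18,0,0,0,50],
  [41,0,0,0,50],
])

```text
time_s: 45.95
position: [0.4358, -0.4017, 0.1998]
orientation: [0.586, -0.406, 0.582, 0.393]
wrist_force: [4.0, -2.5, -1.5]
finger_gap: 0.0628
```

```bash
bash H.sh "(434.1,-405.4,150)" 5
```

```text
t 46.2 p [ 430.4 -397.   190.7] gap 63.0 F [-0.3  0.4 -1. ] j6 -1.97 j5 0.98
tool axes x,y,z: [ 0.001  0.001 -1.   ] [-0.932  0.363 -0.001] [0.363 0.932 0.001]
(434.1, -405.4, 150) -> tool mm [40.7 -6.4 -6.5] rows@35 1.2
```

Level. Descend in single steps.

>>> carry_out([
  [38,-6.5,-6.5,0,50],
])

```text
time_s: 46.28
position: [0.4381, -0.4086, 0.1602]
orientation: [0.585, -0.404, 0.582, 0.394]
wrist_force: [1.4, -0.9, -1.1]
finger_gap: 0.0627
```

```bash
bash H.sh "(434.1,-405.4,110)" 5
```

```text
t 46.53 p [ 434.7 -405.9  154.3] gap 62.8 F [-0.1 -0.  -1.6] j6 -1.97 j5 0.91
tool axes x,y,z: [ 0.002 -0.    -1.   ] [-0.932  0.363 -0.002] [0.363 0.932 0.001]
(434.1, -405.4, 110) -> tool mm [44.3  0.9  0.2] rows@35 1.3
```

>>> carry_out([
  [35,0,0,0,50],
])

```text
time_s: 46.62
position: [0.4391, -0.4099, 0.1266]
orientation: [0.585, -0.405, 0.582, 0.394]
wrist_force: [1.8, -1.9, -1.4]
finger_gap: 0.0627
```

```bash
bash H.sh "(434.1,-405.4,95)" 5
python3 - <<'E'
from est import *
s=snapshot("side")[:,:,::-1].copy();t=snapshot("top")[:,:,::-1].copy()
S=[(circ((.433,-.405),.055,.072),(0,0,255))]
cv2.imwrite("pics/d1.png",np.hstack([draw("side",s,S,(340,110,85,85),5),draw("top",t,S,(380,240,75,85),5)]))
E
```

```text
t 46.87 p [ 435.4 -406.4  121. ] gap 63.1 F [ 0.1  0.2 -1.6] j6 -1.97 j5 0.85
tool axes x,y,z: [ 0.004 -0.002 -1.   ] [-0.932  0.363 -0.004] [ 0.363  0.932 -0.   ]
(434.1, -405.4, 95) -> tool mm [26.   1.6  0.4] rows@35 0.7
```

View pics/d1.png

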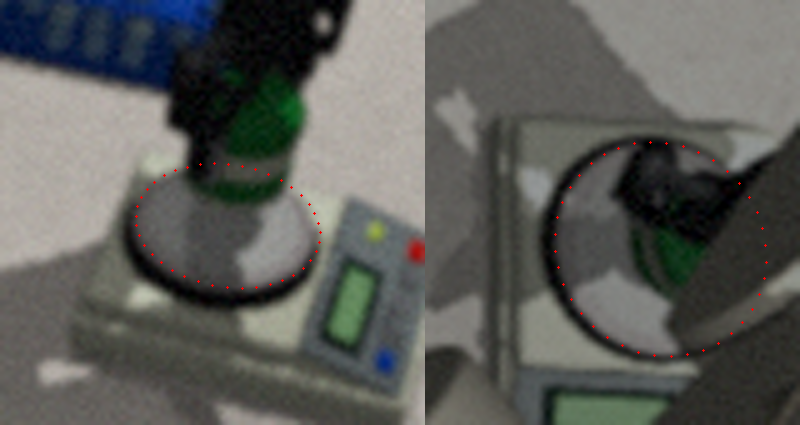

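>>> carry_out([
  [24,1.5,0,0,50],
])

```text
time_s: 47.05
position: [0.4374, -0.409, 0.1024]
orientation: [0.585, -0.404, 0.582, 0.394]
wrist_force: [0.6, -0.9, -1.4]
finger_gap: 0.0625
```

```bash
bash H.sh "(434.1,-405.4,90)" 6
```

```text
t 47.35 p [ 434.8 -406.6   98.4] gap 63.0 F [ 0.3 -0.8 -1.4] j6 -1.97 j5 0.8
tool axes x,y,z: [ 0.005 -0.003 -1.   ] [-0.932  0.363 -0.006] [ 0.363  0.932 -0.001]
(434.1, -405.4, 90) -> tool mm [8.3 1.1 0.8] rows@35 0.2
```

>>> carry_out([
  [6,0.5,0,0,50],
])

```text
time_s: 47.43
position: [0.4354, -0.4073, 0.094]
orientation: [0.585, -0.402, 0.583, 0.396]
wrist_force: [0.4, -0.7, -1.5]
finger_gap: 0.0627
```

```bash
bash H.sh "(434.1,-405.4,88)" 5
```

```text
t 47.68 p [ 434.4 -406.4   92.4] gap 62.8 F [ 0.1  0.1 -2.2] j6 -1.97 j5 0.79
tool axes x,y,z: [ 0.005 -0.003 -1.   ] [-0.932  0.363 -0.006] [ 0.363  0.932 -0.001]
(434.1, -405.4, 88) -> tool mm [4.4 0.7 0.8] rows@35 0.1
```

>>> carry_out([
  [2.5,0.5,0.7,0,50],
])

```text
time_s: 47.77
position: [0.4345, -0.406, 0.0904]
orientation: [0.585, -0.401, 0.583, 0.397]
wrist_force: [-0.1, 0.3, -2.1]
finger_gap: 0.0625
```

```bash
bash H.sh "(434.1,-405.4,88)" 4
```

```text
t 47.97 p [ 434.1 -405.5   89.8] gap 63.0 F [ 0.5 -0.1 -1.3] j6 -1.97 j5 0.78
tool axes x,y,z: [ 0.005 -0.003 -1.   ] [-0.932  0.363 -0.006] [ 0.363  0.932 -0.001]
(434.1, -405.4, 88) -> tool mm [1.8 0.1 0.1] rows@35 0.1
```

>>> carry_out([
  [1,0,0,0,50],
])

```text
time_s: 48.05
position: [0.4343, -0.4056, 0.089]
orientation: [0.585, -0.401, 0.583, 0.397]
wrist_force: [0.5, 0.0, -2.1]
finger_gap: 0.0632
```

```bash
bash H.sh "(434.1,-405.4,88)" 3
```

```text
t 48.2 p [ 434.1 -405.4   88.7] gap 62.6 F [ 0.6  0.3 -1. ] j6 -1.97 j5 0.78
tool axes x,y,z: [ 0.005 -0.003 -1.   ] [-0.932  0.363 -0.006] [ 0.363  0.932 -0.001]
(434.1, -405.4, 88) -> tool mm [0.7 0.  0. ] rows@35 0.0
```

>>> carry_out([
  [0.7,0,0,0,50],
])

```text
time_s: 48.28
position: [0.4342, -0.4055, 0.0881]
orientation: [0.585, -0.401, 0.583, 0.397]
wrist_force: [-0.1, -0.8, -0.7]
finger_gap: 0.0632
```

```bash
bash H.sh "(434.1,-405.4,88)" 3
```

```text
t 48.43 p [ 434.1 -405.4   88. ] gap 62.9 F [ 1.2 -0.3 -1.4] j6 -1.97 j5 0.78
tool axes x,y,z: [ 0.005 -0.003 -1.   ] [-0.932  0.363 -0.006] [ 0.363  0.932 -0.001]
(434.1, -405.4, 88) -> tool mm [-0. -0.  0.] rows@35 0.0
```

>>> carry_out([
  [0.6,0,0,0,50],
])

```text
time_s: 48.52
position: [0.4343, -0.4056, 0.0876]
orientation: [0.585, -0.401, 0.583, 0.397]
wrist_force: [1.3, 1.5, 5.8]
finger_gap: 0.0633
```

```bash
bash H.sh "" 3
```

```text
t 48.67 p [ 434.2 -405.5   87.6] gap 62.8 F [-0.3  1.   0.7] j6 -1.97 j5 0.78
tool axes x,y,z: [ 0.005 -0.003 -1.   ] [-0.932  0.363 -0.006] [ 0.363  0.932 -0.001]
```

>>> carry_out([
  [0.5,0,0,0,50],
])

```text
time_s: 48.75
position: [0.4343, -0.4056, 0.0875]
orientation: [0.585, -0.401, 0.583, 0.397]
wrist_force: [-0.9, 0.7, 7.0]
finger_gap: 0.0631
```

```bash
bash H.sh "" 3
```

```text
t 48.9 p [ 434.3 -405.6   87.6] gap 62.9 F [-1.4  1.7  5.4] j6 -1.97 j5 0.78
tool axes x,y,z: [ 0.005 -0.003 -1.   ] [-0.932  0.363 -0.006] [ 0.363  0.932 -0.001]
```

In contact. Release, rise.

>>> carry_out([
  [0,0,0,0,67],
])

```text
time_s: 48.98
position: [0.4344, -0.4057, 0.0877]
orientation: [0.585, -0.401, 0.583, 0.397]
wrist_force: [0.0, -0.1, 0.8]
finger_gap: 0.067
```

```bash
bash H.sh "" 2
```

```text
t 49.08 p [ 434.4 -405.7   87.5] gap 67.1 F [ 0.2 -0.6 -0.5] j6 -1.97 j5 0.78
tool axes x,y,z: [ 0.006 -0.003 -1.   ] [-0.932  0.363 -0.007] [ 0.363  0.932 -0.001]
```

>>> carry_out([
  [0,0,0,0,85],
])

```text
time_s: 49.17
position: [0.4344, -0.4057, 0.0874]
orientation: [0.585, -0.401, 0.583, 0.397]
wrist_force: [0.1, 0.2, 0.2]
finger_gap: 0.077
```

```bash
bash H.sh "" 4
```

```text
t 49.37 p [ 434.4 -405.7   87.4] gap 84.9 F [-0.6  0.  -1. ] j6 -1.97 j5 0.78
tool axes x,y,z: [ 0.006 -0.003 -1.   ] [-0.932  0.363 -0.006] [ 0.363  0.932 -0.001]
```

>>> carry_out([
  [-40,0,0,0,85],
])

```text
time_s: 49.45
position: [0.4305, -0.4021, 0.1208]
orientation: [0.584, -0.397, 0.584, 0.402]
wrist_force: [0.3, 0.6, 0.1]
finger_gap: 0.085
```

```bash
bash H.sh "" 4
```

```text
t 49.65 p [ 434.8 -406.2  128.5] gap 85.0 F [-0.3 -0.1 -0.5] j6 -1.97 j5 0.85
tool axes x,y,z: [ 0.008 -0.005 -1.   ] [-0.932  0.363 -0.009] [ 0.363  0.932 -0.002]
```

>>> carry_out([
  [-40,0,0,0,85],
])

```text
time_s: 49.73
position: [0.4306, -0.4023, 0.1615]
orientation: [0.584, -0.397, 0.584, 0.401]
wrist_force: [-0.9, 0.3, -1.0]
finger_gap: 0.0853
```

```bash
bash H.sh "" 4
```

```text
t 49.93 p [ 434.7 -406.2  168.9] gap 85.0 F [0.2 0.2 0. ] j6 -1.97 j5 0.93
tool axes x,y,z: [ 0.008 -0.006 -1.   ] [-0.932  0.363 -0.01 ] [ 0.363  0.932 -0.003]
```

>>> carry_out([
  [-40,0,0,0,85],
  [-30,0,0,0,85],
  [-10,20,0,0,85],
  [0,30,0,0,85],
  [0,30,0,0,85],
  [0,15,0,0,85],
])

```text
time_s: 50.43
position: [0.342, -0.3675, 0.242]
orientation: [0.584, -0.398, 0.583, 0.401]
wrist_force: [0.3, 0.2, -0.5]
finger_gap: 0.0853
```

```bash
bash H.sh "" 6;  python3 - <<'E'
from est import *
s=snapshot("side")[:,:,::-1].copy();t=snapshot("top")[:,:,::-1].copy()
cv2.imwrite("pics/f_s.png",cv2.resize(s,(784,588)));cv2.imwrite("pics/f_t.png",cv2.resize(t,(784,588)))
E
```

```text
t 50.73 p [ 345.6 -369.8  242.9] gap 85.0 F [ 0.7 -0.3  0.4] j6 -2.05 j5 1.03
tool axes x,y,z: [ 0.001  0.002 -1.   ] [-0.933  0.36  -0.   ] [0.36  0.933 0.002]
```

View pics/f_s.png

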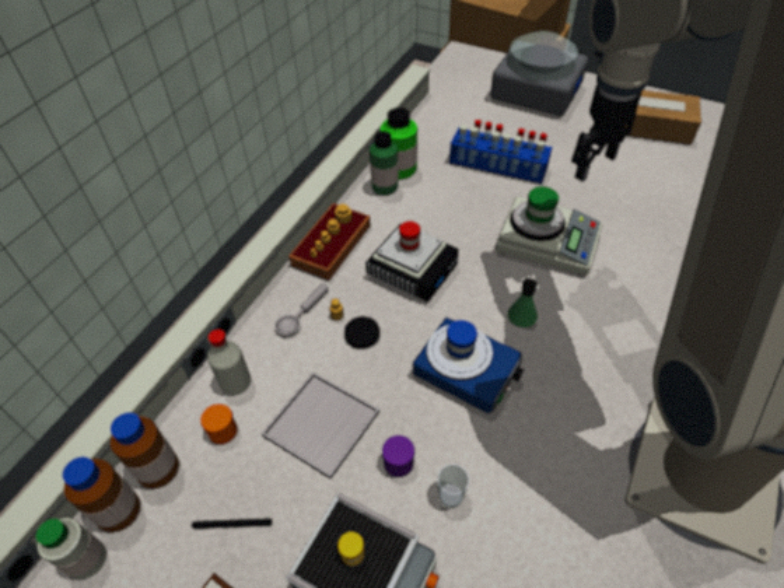

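View pics/f_t.png

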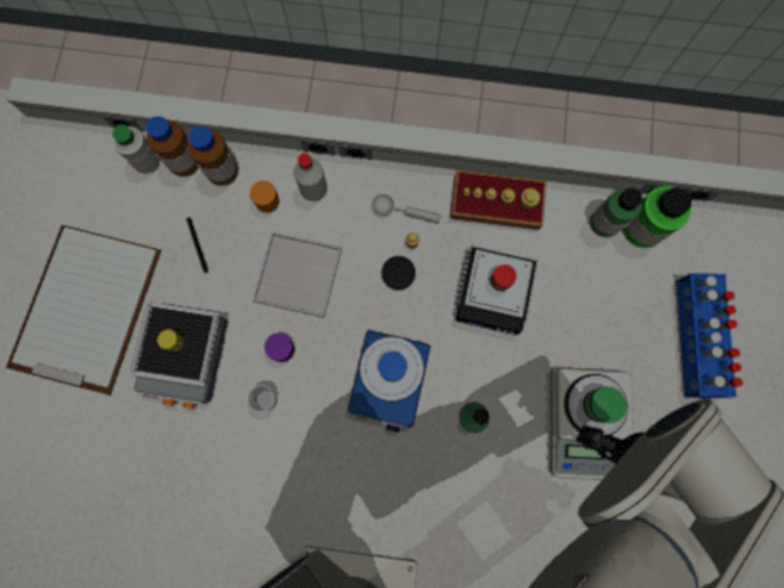

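Run:
```python
from est import *
t=snapshot("top")[:,:,::-1].copy(); s=snapshot("side")[:,:,::-1].copy()
J=dict(green=((.433,-.405),.032,.13),blue=((.4525,-.0165),.027,.114),red=((.6455,-.202),.022,.124),yellow=((.4445,.394),.017,.13))
o=[];q=[]
for k,(c,r,z) in J.items():
    for n,im,l in(("top",t,o),("side",s,q)):
        u=proj(n,(*c,z)); x,y=int(u[0])-16,int(u[1])-18; y=min(y,420-36)
        l.append(draw(n,im,[(circ(c,r,z,24),(255,255,255))],(x,y,32,36),6))
cv2.imwrite("pics/f2.png",np.vstack([np.hstack(o),np.hstack(q)]))
```

```text
(no output)
```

View pics/f2.png

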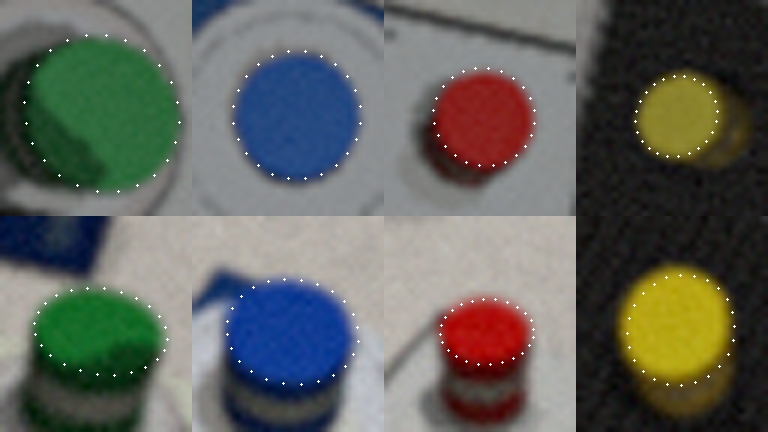

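```bash
python3 -c "
from workcell import manip
print(manip.get_state()['time_s']); print(manip.close_job())"
```

```text
50.9333
the job is handed in; nothing more can be done
None
```

I took the stack apart from the top and handed the job in at about 51 s of the 112 s allowed. Yellow is on the shaker mat, red on the cold plate, blue on the stirrer plate and green on the balance pan.

- **Final check:** the last pictures from both cameras show all four jars upright, lid up. The top camera puts each lid within about 1–2 mm of its station's middle. The side camera reads about 1 px (roughly 2 mm) to one side, mainly for blue and yellow. The stirrer plate and the mat had the same offset in it from the start, which fits the stated calibration error.
- **Left alone:** the beaker, the flask and the orange and purple look-alikes stand where they were, and the gripper is clear of everything.
- **Touchdown force:** the highest wrist-force readings were about 29 N for yellow, 21 N for red, 34 N for blue and 7 N for green. The first three were firmer than I wanted, so I set green down in smaller steps.
- **Tool tilt:** the tool drifted in tilt during fast moves, up to about 3.4° while green was in the air. I levelled it to within about 0.6° before each jar was set down.

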